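# Pack the sample boards in the carrier and snap its bar shut

## Robot

A 6-joint arm with a two-finger parallel gripper is mounted at the origin on the work surface. World frame = base frame: x ahead of the robot, y to its left, z up, the work surface at z = 0. Lengths are in m, angles in rad, forces in N, time in s.
With the tool pointing down it reaches from about 0.275 to 0.775 m from the base axis. Payload 14.6 kg.
Tool frame: the origin (TCP) lies midway between the tips of the shut fingers; the grasp point (between the pads) lies bot.grip_depth behind it (bot.grip_depth is the distance from the TCP to the grasp point, in m); z points along the fingers, y is the line along which they close (so a half turn about z gives the same grasp; the last joint's range is limited). The gripper opens to 85 mm and grips with 20 to 120 N. Pads are 22 mm wide; open, the fingers measure 114 mm over their backs; the gripper's body (76 mm by 85 mm) begins 54 mm behind the grasp point. The pads swing forward as they close: fully open they stand 13 mm farther back than shut.
Start: joints at [-1.444, 0.263, -0.048, 1.259, 0, 1.415], TCP at [0.146, -0.504, 0.231] pointing down, gripper open.
Joint ranges: [-2.65, 2.65], [-0.89, 1.7], [-1.18, 1.37], [-2.13, 2.11], [-1.35, 1.29], [-3.14, 3.14]. Speed limits (rad/s): [1.89, 1.89, 2.57, 2.79, 3.14, 3.14].

## Interface

Orientations are given as a unit quaternion [w, x, y, z].
In Python, from rig import bot, imaging, ticket, finder gives the robot as it stands. The module is installed in compiled form; this text tells all that it offers.
- The arm moves only by the tool send_rows, never from a script. Its argument "increments" is a list of rows, each a list of 6 numbers: the shift along the world's x, y, z in cm, then the turn, a rotation vector about the world's x, y, z in rad. In form: [[x, y, z, ax, ay, az], ...]. A call has 1 to 12 rows; each row shifts and turns the commanded pose from where the row before left it; what a row does not reach is not made up. A row lasts 1/12 s, in which the tool goes at most 41.7 mm and 7.16 degrees, less where a joint would pass 70% of its speed; a pose out of reach is approached as far as the arm can. A call with a gripper value outside its range is refused whole. "jaw" is the closure, from -1 (fully open) to 1 (shut), set as the call begins (left out, the last holds). The fingers move at their own pace and stop on an object; the grip force is fixed at half the most. Time passes only in rows, so rows that do not move let the fingers close. It gives the time, the measured TCP pose, the force, the opening and the grip force at its end, in the units of the state.
- bot.state(): the state, without advancing time (a new reading comes with each control period).
- imaging.get_image(name): name is "scene" or "top"; returns a dict with "image" (384x512x3 uint8, red, green, blue), "z_map" (384x512 float32, m along the optical axis (not along the pixel's ray), 0 where there is no reading), "intrinsics" (3x3 intrinsics, pixels), "k1" (the pictures are not rectified: a ray, as slopes to the right and down, at radius r is drawn at 1 + k1 r^2 times it, then the intrinsics apply), "T" (4x4, takes a point from camera to world coordinates). Camera axes: x right, y down, z forward; pixel columns grow to the right and rows downward; lengths in m; the calibration is good to about 2 mm. A picture is of the moment at which its call begins.
- ticket.close_job(): hands the job in; it is judged then, once.
Trained networks look in a picture, given as the dict that the camera call returned (one of the last four; its "shot" number tells which), for a name from the list of things; names that differ only in an ending like _2 or _b are one class to them, and where a whole thing is asked for, a point or a joint stands for the part that bears it (a point fixed in the world has none). Each returns a list of dicts, best first, with "conf" (0 to 1); they miss things now and then, are a little off and sometimes report something else, mostly with a low value. They report only what shows in the picture. A call takes as long as a camera call. They do not tell look-alikes from the thing itself.
- finder.spot_in(picture, thing): "bbox" ([left, top, right, bottom] in pixels, round what is visible of it).
- finder.spot_point(picture, thing): "pixel" ([row, column] in pixels: a listed point, or the origin of a listed thing).
The state is a dict: "clock": time; "qpos": joint angles; "qd": joint speeds; "tau": joint torques, N m; "ee_pos": TCP position; "tool_rot": TCP orientation; "ft_force": force on the tool from outside, world axes, zero at the start; "torque": the same for the moment, N m; "grip_width": finger opening in m; "gripper_force": force on a finger pad.
Only numpy, scipy, OpenCV 4.12 (cv2) and the standard library are available. Lean on these libraries where they do the work, as an engineer would, in place of code of your own. Each camera call takes 0.05 s, during which the arm holds its last target. There are 200 camera calls.

## Task

Pack all the finished wooden sample boards lying on the bench (two or three of them) flat in the teal plywood carrier, one on top of another, with a blue separator sheet laid on top of every board, the uppermost one too, so that no two boards touch. Once they are all in, swing the carrier's retaining bar down over them and press its snap hook onto the eye bolt until the gate has snapped shut under the ring and the bar is fully down. A spare sheet may stay on the bench; leave the other things on the bench where they are.

Things in the scene. Friction and masses are not known exactly. Their poses are not given: they have to be found in the camera images.
- carrier: Teal-painted plywood panel carrier fixed to the bench, 240 x 90 mm base; two upright ends, tops 85 mm above the bench. Long sides open but for 7 mm cheeks at the four corners (18 mm long). Origin: on the bench, under the centre of the boards' space; x: along its length from the eye bolt end (-x, nearer the robot) to the hinge end (+x); z up.
- carrier_floor (a point): Centre of the floor on which the boards are stacked, 12 mm above the bench. The space is 130 mm long along the carrier's x (between the ends) and 70 mm wide (between the cheeks): 5 mm play all round a board.
- retainer (a joint): Retaining bar's angle, rad: a beech bar (24 x 16 mm) with a steel snap hook at its free end, hinged at the carrier's +x end about its y axis. 0 = shut, level over the boards (7 mm above three boards with sheets), 1.57 = upright; starts at 1.65 to 1.85, leaning outward; stop at 1.95. Stiff hinge (0.32 N m): it stays where left and must be led down. 222 mm from hinge to hook nose.
- gate (a joint): Sprung brass gate (30 mm) closing the hook's underside, rad: 0 = shut; its spring holds it there. Pressed down, it meets the eye bolt's ring at a bar angle of 0.16; then about 6 N down on the hook swings it up to about 0.6 until, at a bar angle near 0.02, the ring is past it and it snaps shut under the ring. After that the bar lifts no farther than 0.09 rad.
- retainer_hinge (a point): Centre of the bar's hinge, 85 mm from the carrier's origin along its +x and 99 mm above the bench.
- hook_grip (a point): A point in the middle of the hook's steel back (a 9 mm round rod) near its nose, 195 mm from the hinge along the bar and 3 mm above the bar's centre line (which runs through the hinge): the place to pinch the hook across its thickness (fingers closing along the carrier's y) and lead the bar round. The hook reaches no farther than 30 mm beyond it.
- hook_top (a point): Point on the upper side of the hook's back, 190 mm from the hinge along the bar, 9 mm above its centre line: the place to press down on. 108 mm above the bench when the bar is shut.
- eye_top (a point): Middle of the top of the eye bolt's ring (ring 41 mm over all, 7 mm wire, standing crosswise to the carrier) at the carrier's -x end; 93 mm above the bench.
- board_walnut: Finished sample board of dark brown walnut, 120 x 60 x 16 mm, lying flat. Origin: centre of its underside; x along its length, z up. Absent (None) in some starts: two or three of the three boards are there.
- board_oak: Finished sample board of mid-brown oak, 120 x 60 x 16 mm, lying flat. Origin: centre of its underside; x along its length, z up. Absent (None) in some starts: two or three of the three boards are there.
- board_maple: Finished sample board of cream-white maple, 120 x 60 x 16 mm, lying flat. Origin: centre of its underside; x along its length, z up. Absent (None) in some starts: two or three of the three boards are there.
- sheet_0: Stiff blue plastic separator sheet, 120 x 60 x 8 mm, lying flat on the bench; the three are alike. Origin: centre of its underside; x along its length, z up.
- sheet_1: Stiff blue plastic separator sheet, 120 x 60 x 8 mm, lying flat on the bench; the three are alike. Origin: centre of its underside; x along its length, z up.
- sheet_2: Stiff blue plastic separator sheet, 120 x 60 x 8 mm, lying flat on the bench; the three are alike. Origin: centre of its underside; x along its length, z up.
- tape_measure: Yellow tape measure, 70 x 36 x 66 mm; not part of the job. Origin on its underside.
- glue_bottle: Cream glue bottle with an orange cap, 64 mm across, 170 mm high; not part of the job. Origin on its underside.
- sanding_block: Cork sanding block, 45 x 90 x 35 mm; not part of the job. Origin on its underside.
- offcut: Pine offcut, 45 x 100 x 45 mm; not part of the job. Origin on its underside.
- hammer: Hammer with a wooden handle, 260 mm long (origin mid-length, x from handle to head); not part of the job. Origin on its underside.
- screwdriver: Red-handled screwdriver, 220 mm long (origin mid-length, x from handle to blade); not part of the job. Origin on its underside.
- try_square: Try square lying flat: 110 mm dark wooden stock, 150 mm steel blade, 16 mm high (origin at the inside of the stock, x along the blade); not part of the job. Origin on its underside.
Mind the look-alikes: they are no part of the job. What is shaped like the sheet_0 but white or yellow is not meant.

How it is judged:
On the way, in this order (a step that is already met when the one before it is completed fails the run):
1. all boards lie flat in the carrier, each with a separator sheet on it, the bar still up (x of board_walnut in the frame of carrier between -0.012 and 0.012 m and y of board_walnut in the frame of carrier between -0.012 and 0.012 m and z of board_walnut in the frame of carrier between 0.009 and 0.075 m and angle between each of board_walnut, board_oak, board_maple's own z axis and vertical below 0.08 rad and ((z of sheet_0 in the frame of board_walnut between 0.012 and 0.02 m and horizontal distance between sheet_0 and board_walnut below 0.016 m and angle between sheet_0's own z axis and vertical below 0.08 rad) or (z of sheet_1 in the frame of board_walnut between 0.012 and 0.02 m and horizontal distance between sheet_1 and board_walnut below 0.016 m and angle between sheet_1's own z axis and vertical below 0.08 rad) or (z of sheet_2 in the frame of board_walnut between 0.012 and 0.02 m and horizontal distance between sheet_2 and board_walnut below 0.016 m and angle between sheet_2's own z axis and vertical below 0.08 rad)) and x of board_oak in the frame of carrier between -0.012 and 0.012 m and y of board_oak in the frame of carrier between -0.012 and 0.012 m and z of board_oak in the frame of carrier between 0.009 and 0.075 m and ((z of sheet_0 in the frame of board_oak between 0.012 and 0.02 m and horizontal distance between sheet_0 and board_oak below 0.016 m and angle between sheet_0's own z axis and vertical below 0.08 rad) or (z of sheet_1 in the frame of board_oak between 0.012 and 0.02 m and horizontal distance between sheet_1 and board_oak below 0.016 m and angle between sheet_1's own z axis and vertical below 0.08 rad) or (z of sheet_2 in the frame of board_oak between 0.012 and 0.02 m and horizontal distance between sheet_2 and board_oak below 0.016 m and angle between sheet_2's own z axis and vertical below 0.08 rad)) and x of board_maple in the frame of carrier between -0.012 and 0.012 m and y of board_maple in the frame of carrier between -0.012 and 0.012 m and z of board_maple in the frame of carrier between 0.009 and 0.075 m and ((z of sheet_0 in the frame of board_maple between 0.012 and 0.02 m and horizontal distance between sheet_0 and board_maple below 0.016 m and angle between sheet_0's own z axis and vertical below 0.08 rad) or (z of sheet_1 in the frame of board_maple between 0.012 and 0.02 m and horizontal distance between sheet_1 and board_maple below 0.016 m and angle between sheet_1's own z axis and vertical below 0.08 rad) or (z of sheet_2 in the frame of board_maple between 0.012 and 0.02 m and horizontal distance between sheet_2 and board_maple below 0.016 m and angle between sheet_2's own z axis and vertical below 0.08 rad)) and value of joint retainer above 0.5 rad), for 0.2 s.
2. the ring pushes the snap hook's gate open as the bar comes down (value of joint gate above 0.25 rad and value of joint retainer below 0.18 rad).
At the end, for the whole second after the job is handed in: Every board present lies flat (0.08 rad) in the carrier within 12 mm of its middle both ways, a separator flat directly on it (centres within 16 mm); bar below 0.025 rad, gate shut below 0.06 rad; boards and sheets at rest (x of board_walnut in the frame of carrier between -0.012 and 0.012 m and y of board_walnut in the frame of carrier between -0.012 and 0.012 m and z of board_walnut in the frame of carrier between 0.009 and 0.075 m and angle between each of board_walnut, board_oak, board_maple's own z axis and vertical below 0.08 rad and ((z of sheet_0 in the frame of board_walnut between 0.012 and 0.02 m and horizontal distance between sheet_0 and board_walnut below 0.016 m and angle between sheet_0's own z axis and vertical below 0.08 rad) or (z of sheet_1 in the frame of board_walnut between 0.012 and 0.02 m and horizontal distance between sheet_1 and board_walnut below 0.016 m and angle between sheet_1's own z axis and vertical below 0.08 rad) or (z of sheet_2 in the frame of board_walnut between 0.012 and 0.02 m and horizontal distance between sheet_2 and board_walnut below 0.016 m and angle between sheet_2's own z axis and vertical below 0.08 rad)) and x of board_oak in the frame of carrier between -0.012 and 0.012 m and y of board_oak in the frame of carrier between -0.012 and 0.012 m and z of board_oak in the frame of carrier between 0.009 and 0.075 m and ((z of sheet_0 in the frame of board_oak between 0.012 and 0.02 m and horizontal distance between sheet_0 and board_oak below 0.016 m and angle between sheet_0's own z axis and vertical below 0.08 rad) or (z of sheet_1 in the frame of board_oak between 0.012 and 0.02 m and horizontal distance between sheet_1 and board_oak below 0.016 m and angle between sheet_1's own z axis and vertical below 0.08 rad) or (z of sheet_2 in the frame of board_oak between 0.012 and 0.02 m and horizontal distance between sheet_2 and board_oak below 0.016 m and angle between sheet_2's own z axis and vertical below 0.08 rad)) and x of board_maple in the frame of carrier between -0.012 and 0.012 m and y of board_maple in the frame of carrier between -0.012 and 0.012 m and z of board_maple in the frame of carrier between 0.009 and 0.075 m and ((z of sheet_0 in the frame of board_maple between 0.012 and 0.02 m and horizontal distance between sheet_0 and board_maple below 0.016 m and angle between sheet_0's own z axis and vertical below 0.08 rad) or (z of sheet_1 in the frame of board_maple between 0.012 and 0.02 m and horizontal distance between sheet_1 and board_maple below 0.016 m and angle between sheet_1's own z axis and vertical below 0.08 rad) or (z of sheet_2 in the frame of board_maple between 0.012 and 0.02 m and horizontal distance between sheet_2 and board_maple below 0.016 m and angle between sheet_2's own z axis and vertical below 0.08 rad)) and linear speed of each of board_walnut, board_oak, board_maple, sheet_0, sheet_1, sheet_2 below 0.02 m/s and value of joint retainer below 0.025 rad and value of joint gate below 0.06 rad); the robot touches nothing.
It fails at once if one of the other things on the bench is shoved more than 60 mm from its place (distance of any of tape_measure, glue_bottle, sanding_block, offcut, hammer, screwdriver, try_square from where it was at the start of the episode above 0.06 m).
Of board_walnut, board_oak, board_maple only 2 to 3 are there at a start; the rules pass over those that are not, and their reading is None.
At some moment in a run one of board_walnut, board_oak, board_maple, sheet_0, sheet_1, sheet_2 may be knocked a few centimetres aside while the robot is not near it.
Once in a run the grip may slacken for a moment while it holds something.
It also fails if it takes over 210 s, if anything falls off the work surface, if the arm or the gripper's body presses on something with over 40 N, if the wrist force passes 120 N, or if a joint passes its speed limit or range.

## Working session

There is one attempt and no reset: what is moved stays moved. The work goes in short steps, Python scripts to look and compute and a tool call to move; the robot and the scene stay as the last step left them, time stands still between calls to the robot, and variables do not carry over. Pictures are saved under pics/ and viewed, at most 14 in all, crops included, and the job is handed in when it is done.

Besides the shell and the picture viewer there is one more tool, called after "Emit:" in YAML: its name, and indented under it one key for each argument. send_rows: Moves the arm, as the interface text tells. Its arguments: {"type":"object","properties":{"increments":{"type":"array"},"jaw":{"type":"number"}},"required":["increments"]}

```bash
mkdir -p pics
cat > h.py <<'E'
import numpy as np, cv2
from rig import bot, imaging, ticket, finder
def grab(n,save=None,big=False):
    p=imaging.get_image(n)
    if save: cv2.imwrite('pics/'+save,cv2.cvtColor(cv2.resize(p['image'],None,fx=1.5,fy=1.5) if big else p['image'],cv2.COLOR_RGB2BGR))
    return p
def cloud(p):
    K=p['intrinsics'];h,w=p['z_map'].shape
    v,u=np.mgrid[0:h,0:w].astype(float)
    pts=np.stack([u.ravel(),v.ravel()],1)[:,None]
    s=cv2.undistortPoints(pts,K,np.array([p['k1'],0,0,0,0.]))[:,0]
    z=p['z_map'].ravel()
    c=np.c_[s*z[:,None],z,np.ones(len(z))]
    w3=(c@p['T'].T)[:,:3].reshape(h,w,3); w3[p['z_map']==0]=np.nan
    return w3
E
python3 - <<'E'
from h import *
s=bot.state();print(s,bot.grip_depth)
for n in("top","scene"):
    p=grab(n,n+"0.png",True);print(n,p['T'].round(3).tolist(),p['intrinsics'].tolist(),p['k1'])
    c=cloud(p)
    for t in["board_walnut","board_oak","board_maple","sheet_0","carrier","carrier_floor","retainer_hinge","hook_grip","hook_top","eye_top"]:
        for d in finder.spot_point(p,t)[:5]:
            r,q=map(int,np.round(d['pixel']));print(t,round(d['conf'],2),r,q,c[min(r,383),min(q,511)].round(3))
E
```

```text
{'clock': 0.0, 'qpos': array([-1.44429725e+00,  2.63549312e-01, -4.89357324e-02,  1.25939733e+00,
        2.45811617e-05,  1.41549159e+00]), 'qd': array([-0.00128455, -0.00055327, -0.00050064, -0.00080175,  0.00116848,
       -0.00120641]), 'tau': array([-2.04356174e-04, -6.37622452e+01,  3.84560001e+01,  1.38619207e-02,
       -1.22937881e-04, -1.06905060e-05]), 'ee_pos': array([ 0.14596148, -0.50402021,  0.23081186]), 'tool_rot': array([-5.42788865e-04,  9.90089594e-01,  1.40436109e-01,  2.01100907e-05]), 'ft_force': array([ 0.02550524,  0.29143533, -0.1139928 ]), 'torque': array([-0.02663612, -0.03947176,  0.01524092]), 'gripper_force': 0.0, 'grip_width': 0.08563257482650338} 0.0187
top [[-0.006, -0.991, 0.132, 0.296], [-1.0, 0.01, 0.024, 0.035], [-0.025, -0.131, -0.991, 1.532], [0.0, 0.0, 0.0, 1.0]] [[389.623288120413, 0.0, 255.30632862936395], [0.0, 389.623288120413, 190.7329364103968], [0.0, 0.0, 1.0]] 0.034162402866791806
board_walnut 0.74 206 378 [ 0.433 -0.401  0.018]
board_walnut 0.43 197 342 [ 0.467 -0.26   0.041]
board_oak 0.75 238 378 [ 0.311 -0.396  0.016]
board_oak 0.7
[... 999 characters left out ...]
ard_walnut 0.38 220 240 [0.664 0.027 0.246]
board_walnut 0.3 214 244 [0.677 0.041 0.307]
board_walnut 0.3 182 327 [0.351 0.252 0.015]
board_oak 0.64 183 327 [0.355 0.253 0.015]
sheet_0 0.9 191 407 [0.329 0.519 0.01 ]
sheet_0 0.72 222 370 [0.47  0.404 0.009]
sheet_0 0.72 218 148 [ 0.595 -0.291  0.005]
sheet_0 0.72 145 348 [0.175 0.31  0.007]
sheet_0 0.59 167 180 [ 0.386 -0.247  0.006]
carrier 0.72 220 240 [0.664 0.027 0.246]
carrier_floor 0.88 223 239 [ 0.557 -0.003  0.01 ]
retainer_hinge 0.91 232 242 [0.646 0.027 0.138]
hook_grip 0.48 217 245 [0.675 0.043 0.289]
hook_grip 0.22 139 142 [ 0.305 -0.408  0.017]
hook_top 0.57 214 248 [0.519 0.018 0.01 ]
eye_top 0.56 168 235 [ 0.349 -0.063  0.001]
```

View pics/top0.png

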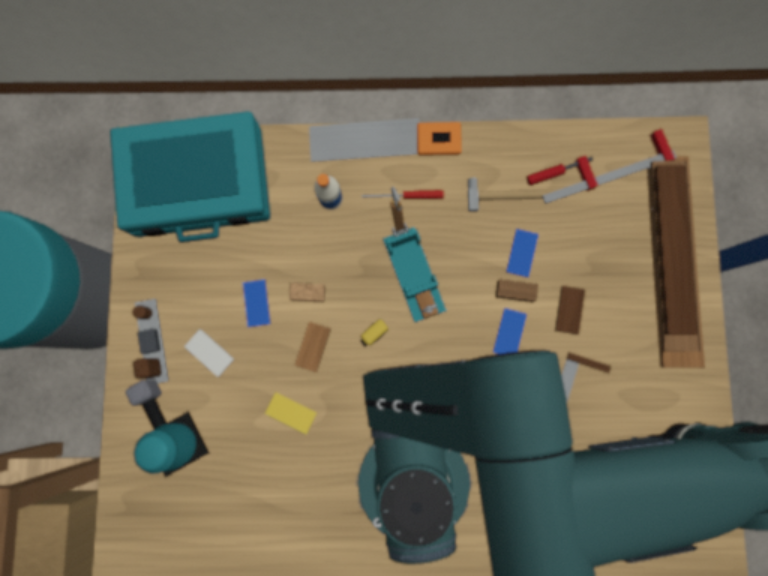

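View pics/scene0.png

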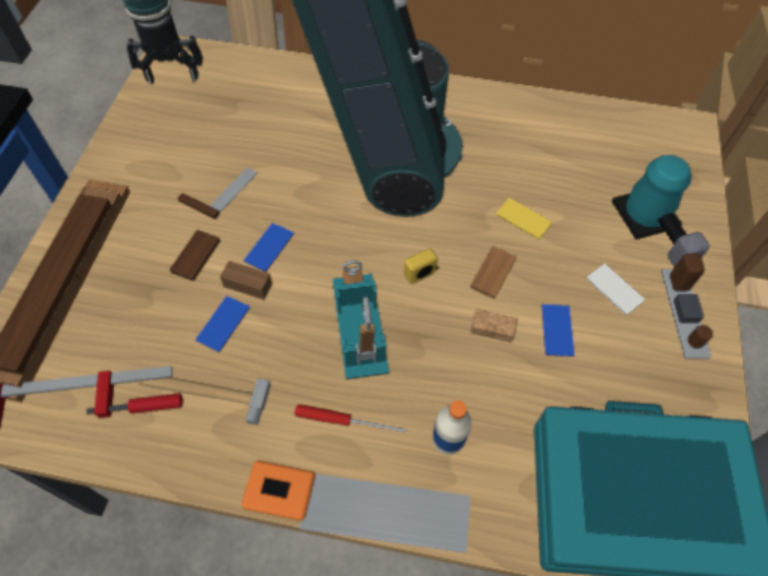

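Candidates, in 1.5x top-picture pixels:
- **Walnut board:** (570,310). Look-alikes are the offcut at (516,290) and the plank at (675,250).
- **Oak board:** (313,346). Look-alike is the cork block at (307,291).
- **Blue sheets:** (522,253), (509,332) and (257,303).
- **White piece:** (208,352). It could be maple or a decoy sheet, so I'll check its height.
- **Yellow piece:** (290,413), a decoy.

Next I measure all of them.

```bash
cat >> h.py <<'E'
def obj(p,c,px,tol=28,zmin=None,r=45):
    """seeded segmentation (native pixel col,row) -> centre xy, yaw, sizes, median height"""
    im=cv2.GaussianBlur(p['image'],(3,3),0); u,v=int(px[0]),int(px[1])
    m=np.zeros((im.shape[0]+2,im.shape[1]+2),np.uint8)
    cv2.floodFill(im.copy(),m,(u,v),0,(tol,)*3,(tol,)*3,cv2.FLOODFILL_FIXED_RANGE|cv2.FLOODFILL_MASK_ONLY|(255<<8))
    m=m[1:-1,1:-1]>0
    z=np.nanmedian(c[...,2][m])
    vv,uu=np.nonzero(m); w=rays(p,np.c_[uu,vv],z)
    (cx,cy),(a,b),t=cv2.minAreaRect((w*1000).astype(np.float32))
    if a<b: a,b,t=b,a,t+90
    t=(t+90)%180-90
    return dict(c=(round(cx/1000,4),round(cy/1000,4)),yaw=round(float(np.radians(t)),3),size=(round(a),round(b)),z=round(float(z),4),n=int(m.sum()),mean=w.mean(0).round(4))
def rays(p,uv,z):
    s=cv2.undistortPoints(np.asarray(uv,float).reshape(-1,1,2),p['intrinsics'],np.array([p['k1'],0,0,0,0.]))[:,0]
    d=np.c_[s,np.ones(len(s))]@p['T'][:3,:3].T; o=p['T'][:3,3]
    return (o+d*((z-o[2])/d[:,2])[:,None])[:,:2]
E
python3 - <<'E'
from h import *
p=grab("top");c=cloud(p)
for n,q in dict(walnut=(570,310),oak=(313,346),white=(208,352),yellow=(290,413),b0=(522,253),b1=(509,330),b2=(257,303),offcut=(516,290),cork=(307,291)).items():
    print(n,obj(p,c,np.array(q)/1.5))
s=p['image'][140:225,60:420]
im=np.vstack([cv2.resize(p['image'][140:290,110:260],(600,600)) ])
a=cv2.resize(p['image'][145:220,240:300],(480,600));b=cv2.resize(p['image'][210:275,110:160],(320,416));b=np.vstack([b,np.zeros((184,320,3),np.uint8)])
cv2.imwrite('pics/crop1.png',cv2.cvtColor(np.hstack([a,b]),cv2.COLOR_RGB2BGR))
# teal points by height
hsv=cv2.cvtColor(p['image'],cv2.COLOR_RGB2HSV)
m=(abs(hsv[...,0].astype(int)-90)<10)&(hsv[...,1]>100)
roi=np.zeros_like(m);roi[145:220,250:300]=1;m&=roi
for lo,hi in((0.004,.03),(.07,.1)):
    k=m&(c[...,2]>lo)&(c[...,2]<hi);w=c[k];print(lo,k.sum(),w.mean(0),np.median(w[:,2]),cv2.minAreaRect((w[:,:2]*1000).astype(np.float32)))
E
```

```text
walnut {'c': (0.4321, -0.4072), 'yaw': -0.204, 'size': (118, 59), 'z': 0.0166, 'n': 465, 'mean': array([ 0.4318, -0.4073])}
oak {'c': (0.3416, 0.2567), 'yaw': -0.318, 'size': (124, 67), 'z': 0.0153, 'n': 540, 'mean': array([0.3404, 0.2564])}
white {'c': (0.3293, 0.5284), 'yaw': 0.851, 'size': (118, 58), 'z': 0.0083, 'n': 453, 'mean': array([0.3291, 0.5283])}
yellow {'c': (0.1743, 0.3109), 'yaw': 1.176, 'size': (134, 78), 'z': 0.0072, 'n': 639, 'mean': array([0.1753, 0.3116])}
b0 {'c': (0.5842, -0.2932), 'yaw': -0.262, 'size': (112, 53), 'z': 0.0079, 'n': 377, 'mean': array([ 0.5841, -0.2933])}
b1 {'c': (0.3739, -0.2535), 'yaw': -0.269, 'size': (111, 54), 'z': 0.0083, 'n': 379, 'mean': array([ 0.3766, -0.2535])}
b2 {'c': (0.4578, 0.4073), 'yaw': 0.135, 'size': (112, 51), 'z': 0.0081, 'n': 365, 'mean': array([0.4572, 0.4072])}
offcut {'c': (0.4799, -0.2671), 'yaw': 1.447, 'size': (107, 53), 'z': 0.0439, 'n': 380, 'mean': array([ 0.4799, -0.2669])}
cork {'c': (0.3912, 0.0256), 'yaw': 1.562, 'size': (1652, 1223), 'z': 0.0002, 'n': 72734, 'mean': array([0.3763, 0.0617])}
0.004 772 [ 0.5362306  -0.00551192  0.01244872] 0.012268816738391197 ((529.792236328125, -8.306465148925781), (231.37228393554688, 82.78999328613281), 20.078479766845703)
0.07 176 [0.5469516  0.00233838 0.08359732] 0.08446419214148515 ((548.64599609375, 0.05455780029296875), (154.71998596191406, 78.64312744140625), 20.0399112701416)
```

View pics/crop1.png

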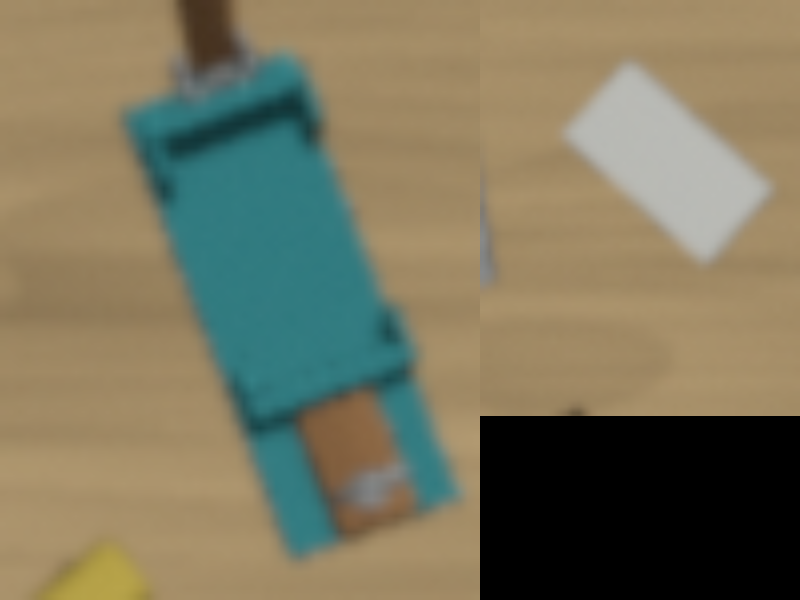

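The white piece is only 8 mm high, so it is a decoy. That leaves two boards, walnut and oak. The carrier origin is about (0.548, 0.000) with yaw 0.35. I'll start with the oak.

Emit:
send_rows:
  increments:
    - [2.12, 2.12, 0, 0, 0, 0.12]
    - [2.12, 2.12, 0, 0, 0, 0.12]
    - [2.12, 2.12, 0, 0, 0, 0.12]
    - [2.12, 2.12, 0, 0, 0, 0.12]
    - [2.12, 2.12, 0, 0, 0, 0.12]
    - [2.12, 2.12, 0, 0, 0, 0.12]
    - [2.12, 2.12, 0, 0, 0, 0.12]
    - [2.12, 2.12, 0, 0, 0, 0.12]
    - [2.12, 2.12, 0, 0, 0, 0.12]
    - [2.12, 2.12, 0, 0, 0, 0.12]
    - [2.12, 2.12, 0, 0, 0, 0.12]
    - [2.12, 2.12, 0, 0, 0, 0.12]
  jaw: -1

```text
clock: 2.15
ee_pos: [0.4012, -0.2487, 0.2314]
tool_rot: [0.0, 0.65, 0.76, -0.0]
ft_force: [0.0, 0.0, 0.2]
grip_width: 0.0852
gripper_force: 0.0
```

Emit:
send_rows:
  increments:
    - [-0.3, 3.5, 0, 0, 0, 0.0917]
    - [-0.3, 3.5, 0, 0, 0, 0.0917]
    - [-0.3, 3.5, 0, 0, 0, 0.0917]
    - [-0.3, 3.5, 0, 0, 0, 0.0917]
    - [-0.3, 3.5, 0, 0, 0, 0.0917]
    - [-0.3, 3.5, 0, 0, 0, 0.0917]
    - [-0.3, 3.5, 0, 0, 0, 0.0917]
    - [-0.3, 3.5, 0, 0, 0, 0.0917]
    - [-0.3, 3.5, 0, 0, 0, 0.0917]
    - [-0.3, 3.5, 0, 0, 0, 0.0917]
    - [-0.3, 3.5, 0, 0, 0, 0.0917]
    - [-0.3, 3.5, 0, 0, 0, 0.0917]

```text
clock: 3.15
ee_pos: [0.3638, 0.1718, 0.2315]
tool_rot: [0.0, 0.157, 0.988, 0.0]
ft_force: [1.9, 0.3, 0.4]
grip_width: 0.0856
gripper_force: 0.0
```

```bash
cat >> h.py <<'E'
def pose():
    s=bot.state();w,x,y,z=s['tool_rot']; psi=(2*np.arctan2(y,x))
    psi=(psi-np.pi+np.pi)%(2*np.pi)-np.pi
    return s['ee_pos'].round(4),round(psi,3),s
E
python3 - <<'E'
from h import *
e,psi,s=pose();print(e,psi,(psi+np.pi)%(2*np.pi)-np.pi,s['clock'],s['tool_rot'],s['qpos'].round(2))
p=grab("scene");c=cloud(p);print(obj(p,c,np.array((492,272))/1.5))
for d in finder.spot_in(p,"board_oak")[:2]:print(d)
E
```

```text
[0.3638 0.1718 0.2315] -0.315 -0.31499999999999995 3.15 [3.29782373e-04 1.56781985e-01 9.87633174e-01 1.18052308e-04] [ 0.24  0.05 -0.31  1.21 -0.    0.55]
{'c': (0.3456, 0.2574), 'yaw': -0.303, 'size': (131, 64), 'z': 0.0162, 'n': 624, 'mean': array([0.347, 0.257])}
{'bbox': [312.1, 164.4, 343.6, 198.5], 'conf': 0.83}
{'bbox': [314.0, 208.2, 342.5, 229.1], 'conf': 0.44}
```

Emit:
send_rows:
  increments:
    - [-0.7, 2.83, 0, 0, 0, 0]
    - [-0.7, 2.83, 0, 0, 0, 0]
    - [-0.7, 2.84, -2, 0, 0, 0]
    - [0, 0, -3, 0, 0, 0]
    - [0, 0, -3, 0, 0, 0]
    - [0, 0, -3, 0, 0, 0]
    - [0, 0, -3, 0, 0, 0]
    - [0, 0, -3, 0, 0, 0]
    - [0, 0, -2.5, 0, 0, 0]
    - [0, 0, -1, 0, 0, 0]
    - [0, 0, 0, 0, 0, 0]
    - [0, 0, 0, 0, 0, 0]

```text
clock: 4.25
ee_pos: [0.3434, 0.2547, 0.0263]
tool_rot: [-0.0, 0.16, 0.987, -0.0]
ft_force: [0.7, -0.4, 1.3]
grip_width: 0.0852
gripper_force: 0.0
```

Emit:
send_rows:
  increments:
    - [-0.1, 0.2, -1, 0, 0, 0]
    - [0, 0, -1, 0, 0, 0]
    - [0, 0, -0.5, 0, 0, 0]
    - [0, 0, -0.3, 0, 0, 0]
    - [0, 0, 0, 0, 0, 0]

```text
clock: 4.67
ee_pos: [0.3426, 0.2571, -0.0015]
tool_rot: [0.0, 0.159, 0.987, 0.0]
ft_force: [0.7, -0.6, 0.0]
grip_width: 0.0854
gripper_force: 0.0
```

Emit:
send_rows:
  increments:
    - [0, 0, 0, 0, 0, 0]
    - [0, 0, 0, 0, 0, 0]
    - [0, 0, 0, 0, 0, 0]
    - [0, 0, 0, 0, 0, 0]
    - [0, 0, 0, 0, 0, 0]
    - [0, 0, 0, 0, 0, 0]
    - [0, 0, 0, 0, 0, 0]
    - [0, 0, 0, 0, 0, 0]
  jaw: 1

```text
clock: 5.33
ee_pos: [0.3427, 0.2572, -0.0009]
tool_rot: [0.001, 0.159, 0.987, 0.0]
ft_force: [-3.2, -2.4, 13.2]
grip_width: 0.0583
gripper_force: 61.9
```

Emit:
send_rows:
  increments:
    - [0, 0, 1.5, 0, 0, 0]
    - [0, 0, 3, 0, 0, 0]
    - [0, 0, 3, 0, 0, 0]
    - [0, 0, 3, 0, 0, 0]
    - [0, 0, 3, 0, 0, 0]
    - [0, 0, 1.5, 0, 0, 0]

```text
clock: 5.83
ee_pos: [0.3431, 0.2575, 0.1518]
tool_rot: [0.002, 0.159, 0.987, 0.001]
ft_force: [1.6, 0.5, 0.5]
grip_width: 0.0583
gripper_force: 66.3
```

Emit:
send_rows:
  increments:
    - [2.05, -2.57, 0, 0, 0, 0.083]
    - [2.05, -2.57, 0, 0, 0, 0.083]
    - [2.05, -2.57, 0, 0, 0, 0.083]
    - [2.05, -2.57, 0, 0, 0, 0.083]
    - [2.05, -2.57, 0, 0, 0, 0.083]
    - [2.05, -2.57, 0, 0, 0, 0.083]
    - [2.05, -2.57, 0, 0, 0, 0.083]
    - [2.05, -2.57, 0, 0, 0, 0.083]
    - [2.05, -2.57, 0, 0, 0, 0]
    - [2.05, -2.57, 0, 0, 0, 0]
    - [0, 0, 0, 0, 0, 0]
    - [0, 0, 0, 0, 0, 0]

```text
clock: 6.83
ee_pos: [0.548, -0.0012, 0.1481]
tool_rot: [-0.0, -0.17, 0.985, 0.0]
ft_force: [-0.7, 0.7, -1.0]
grip_width: 0.0591
gripper_force: 41.4
```

Run:
```python
from h import *
e,psi,s=pose();print(e,psi,s['grip_width'],s['ft_force'].round(1))
p=grab("scene");a=p['image'][90:290,130:370]
cv2.imwrite('pics/s1.png',cv2.cvtColor(cv2.resize(a,(720,600),interpolation=cv2.INTER_CUBIC),cv2.COLOR_RGB2BGR))
q=grab("top");b=q['image'][130:230,225:325];np.save('t1.npy',b)
cv2.imwrite('pics/t1.png',cv2.cvtColor(cv2.resize(b,(600,600),interpolation=cv2.INTER_CUBIC),cv2.COLOR_RGB2BGR))
```

```text
[ 0.548  -0.0012  0.1481] 0.342 0.059120602837046586 [-0.7  0.7 -1. ]
```

View pics/s1.png

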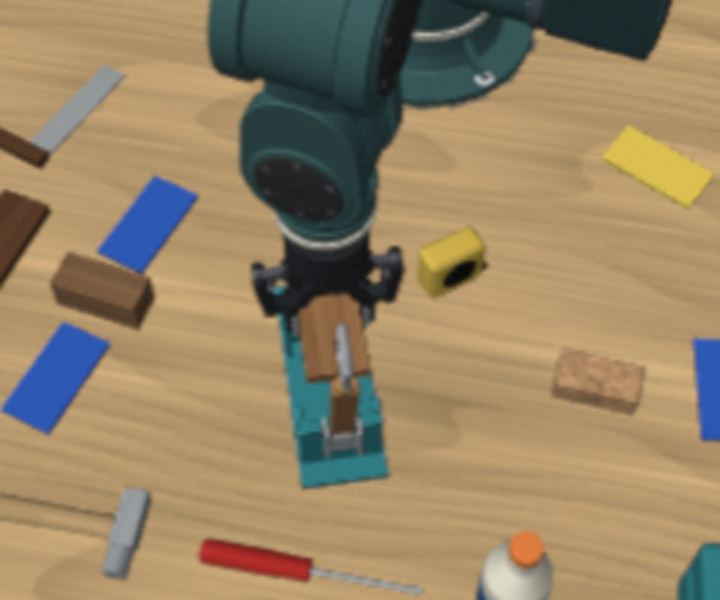

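The oak is held over the carrier at crop pixel (335,340), roughly aligned. The grip force has dropped, so I'll check the board for slip or tilt.

```bash
cat >> h.py <<'E'
C=np.array([0.548,0.0]);A=0.35
def tocar(xy): 
    d=np.asarray(xy)[...,:2]-C; return np.stack([d[...,0]*np.cos(A)+d[...,1]*np.sin(A),-d[...,0]*np.sin(A)+d[...,1]*np.cos(A)],-1)
E
python3 - <<'E'
from h import *
e,psi,s=pose();print(e,psi,s['grip_width'],s['gripper_force'])
p=grab("scene");c=cloud(p)
u,v=130+318/3,90+345/3
print(obj(p,c,(u,v),tol=30))
im=cv2.GaussianBlur(p['image'],(3,3),0);m=np.zeros((386,514),np.uint8)
cv2.floodFill(im,m,(int(u),int(v)),0,(25,)*3,(25,)*3,cv2.FLOODFILL_FIXED_RANGE|cv2.FLOODFILL_MASK_ONLY|(255<<8))
w=c[m[1:-1,1:-1]>0];w=w[(w[:,2]>.1)&(w[:,2]<.2)];k=tocar(w)
print(len(w),np.linalg.lstsq(np.c_[k,np.ones(len(k))],w[:,2],rcond=None)[0],np.percentile(k,[1,99],axis=0),np.percentile(w[:,2],[2,50,98]))
E
```

```text
[5.469e-01 4.000e-04 1.483e-01] 0.344 0.05828284038358558 70.0468111038208
{'c': (0.5732, 0.0121), 'yaw': 0.321, 'size': (107, 61), 'z': 0.1652, 'n': 473, 'mean': array([0.5666, 0.0087])}
418 [-0.00580965 -0.00287255  0.16537226] [[-0.02420201 -0.02643095]
 [ 0.05795974  0.02950686]] [0.16082414 0.16520731 0.16963947]
```

Emit:
send_rows:
  increments:
    - [0.1, 0, -2, 0, 0, 0.006]
    - [0, 0, -2.5, 0, 0, 0]
    - [0, 0, -2.5, 0, 0, 0]
    - [0, 0, -1.5, 0, 0, 0]
    - [0, 0, -1, 0, 0, 0]
    - [0, 0, -1, 0, 0, 0]
    - [0, 0, 0, 0, 0, 0]

```text
clock: 7.57
ee_pos: [0.5476, 0.0006, 0.0422]
tool_rot: [-0.001, -0.175, 0.985, 0.0]
ft_force: [-0.3, 0.0, -1.4]
grip_width: 0.0584
gripper_force: 70.2
```

Emit:
send_rows:
  increments:
    - [0, 0, -1, 0, 0, 0]
    - [0, 0, -1, 0, 0, 0]
    - [0, 0, -0.5, 0, 0, 0]
    - [0, 0, -0.5, 0, 0, 0]
    - [0, 0, 0, 0, 0, 0]

```text
clock: 7.98
ee_pos: [0.548, 0.0001, 0.0124]
tool_rot: [-0.001, -0.174, 0.985, 0.0]
ft_force: [-0.3, 0.3, -1.5]
grip_width: 0.0581
gripper_force: 70.2
```

Emit:
send_rows:
  increments:
    - [0, 0, 0, 0, 0, 0]
    - [0, 0, 0, 0, 0, 0]
    - [0, 0, 0, 0, 0, 0]
    - [0, 0, 0, 0, 0, 0]
    - [0, 0, 0, 0, 0, 0]
    - [0, 0, 2, 0, 0, 0]
    - [0, 0, 3, 0, 0, 0]
    - [0, 0, 3, 0, 0, 0]
    - [0, 0, 3, 0, 0, 0]
    - [0, 0, 3, 0, 0, 0]
    - [0, 0, 3, 0, 0, 0]
    - [0, 0, 3, 0, 0, 0]
  jaw: -1

```text
clock: 8.98
ee_pos: [0.5481, 0.0002, 0.2151]
tool_rot: [0.0, -0.174, 0.985, -0.0]
ft_force: [0.8, -0.6, -0.1]
grip_width: 0.0853
gripper_force: 0.0
```

Emit:
send_rows:
  increments:
    - [-0.75, 3.4, 0, 0, 0, -0.018]
    - [-0.75, 3.4, 0, 0, 0, -0.018]
    - [-0.75, 3.4, 0, 0, 0, -0.018]
    - [-0.75, 3.4, 0, 0, 0, -0.018]
    - [-0.75, 3.4, 0, 0, 0, -0.018]
    - [-0.75, 3.4, 0, 0, 0, -0.018]
    - [-0.75, 3.4, 0, 0, 0, -0.018]
    - [-0.75, 3.4, 0, 0, 0, -0.018]
    - [-0.75, 3.4, 0, 0, 0, -0.018]
    - [-0.75, 3.4, 0, 0, 0, -0.018]
    - [-0.75, 3.4, 0, 0, 0, -0.018]
    - [-0.75, 3.3, 0, 0, 0, -0.017]

```text
clock: 9.98
ee_pos: [0.4576, 0.4089, 0.2134]
tool_rot: [0.0, -0.067, 0.998, 0.0]
ft_force: [-0.0, -0.7, 0.2]
grip_width: 0.0854
gripper_force: 0.0
```

Run:
```python
from h import *
e,psi,s=pose();print(e,psi)
p=grab("top");c=cloud(p)
o=None
for n,q in dict(b2=(257,303),b0=(522,253),b1=(509,330),walnut=(570,310)).items(): print(n,obj(p,c,np.array(q)/1.5))
for (u,v) in ((276,177),(273,172)):
    r=obj(p,c,(u,v));print(p['image'][v,u],r,tocar(r['c']))
p=grab("scene");c=cloud(p);print(obj(p,c,np.array((557,330))/1.5))
for (u,v) in ((238,220),(240,212)):
    r=obj(p,c,(u,v));print(p['image'][v,u],r,tocar(r['c']))
```

```text
[0.4576 0.4089 0.2134] 0.135
b2 {'c': (0.458, 0.4079), 'yaw': 0.137, 'size': (112, 52), 'z': 0.0079, 'n': 279, 'mean': array([0.4454, 0.4046])}
b0 {'c': (0.5842, -0.2931), 'yaw': -0.262, 'size': (112, 53), 'z': 0.0082, 'n': 377, 'mean': array([ 0.5841, -0.2932])}
b1 {'c': (0.3744, -0.2535), 'yaw': -0.279, 'size': (111, 53), 'z': 0.0081, 'n': 397, 'mean': array([ 0.3742, -0.2536])}
walnut {'c': (0.4321, -0.4073), 'yaw': -0.204, 'size': (118, 59), 'z': 0.0163, 'n': 465, 'mean': array([ 0.4318, -0.4074])}
[138 102  68] {'c': (0.5479, 0.0009), 'yaw': 0.361, 'size': (115, 57), 'z': 0.0281, 'n': 419, 'mean': array([0.5477, 0.0007])} [0.00021467 0.00087973]
[136 100  66] {'c': (0.5479, 0.001), 'yaw': 0.361, 'size': (115, 57), 'z': 0.0281, 'n': 421, 'mean': array([0.5477, 0.0009])} [0.00024896 0.00097366]
{'c': (0.4596, 0.4076), 'yaw': 0.138, 'size': (116, 55), 'z': 0.0087, 'n': 557, 'mean': array([0.4607, 0.4079])}
[143 103  68] {'c': (0.5408, -0.0113), 'yaw': 0.362, 'size': (94, 38), 'z': 0.0287, 'n': 274, 'mean': array([ 0.5377, -0.0148])} [-0.01063823 -0.00814605]
[137  97  64] {'c': (0.541, -0.0117), 'yaw': 0.369, 'size': (95, 38), 'z': 0.0287, 'n': 279, 'mean': array([ 0.538, -0.015])} [-0.01058751 -0.00859038]
```

Emit:
send_rows:
  increments:
    - [0.1, -0.1, -3, 0, 0, 0]
    - [0, 0, -3.5, 0, 0, 0]
    - [0, 0, -3.5, 0, 0, 0]
    - [0, 0, -3.5, 0, 0, 0]
    - [0, 0, -3, 0, 0, 0]
    - [0, 0, -2, 0, 0, 0]
    - [0, 0, -1.5, 0, 0, 0]
    - [0, 0, -0.8, 0, 0, 0]
    - [0, 0, -0.4, 0, 0, 0]
    - [0, 0, 0, 0, 0, 0]
    - [0, 0, 0, 0, 0, 0]

```text
clock: 11.0
ee_pos: [0.4599, 0.4062, 0.0021]
tool_rot: [0.0, -0.068, 0.998, 0.0]
ft_force: [-0.8, 0.1, -0.2]
grip_width: 0.0847
gripper_force: 0.0
```

Emit:
send_rows:
  increments:
    - [0, 0, 0, 0, 0, 0]
    - [0, 0, 0, 0, 0, 0]
    - [0, 0, 0, 0, 0, 0]
    - [0, 0, 0, 0, 0, 0]
    - [0, 0, 0, 0, 0, 0]
    - [0, 0, 0, 0, 0, 0]
    - [0, 0, 0, 0, 0, 0]
    - [0, 0, 0, 0, 0, 0]
  jaw: 1

```text
clock: 11.67
ee_pos: [0.4642, 0.4095, 0.0078]
tool_rot: [0.006, -0.068, 0.998, 0.004]
ft_force: [-1.0, -1.7, 65.1]
grip_width: 0.0002
gripper_force: 32.3
```

Emit:
send_rows:
  increments:
    - [0, 0, 1.5, 0, 0, 0]
    - [0, 0, 3, 0, 0, 0]
    - [0, 0, 3, 0, 0, 0]
    - [0, 0, 3, 0, 0, 0]
    - [0, 0, 3, 0, 0, 0]
    - [0, 0, 1.5, 0, 0, 0]

```text
clock: 12.17
ee_pos: [0.4602, 0.4067, 0.1555]
tool_rot: [0.002, -0.068, 0.998, 0.001]
ft_force: [1.0, -0.1, 0.8]
grip_width: 0.0004
gripper_force: 0.0
```

The fingers closed above the thin sheet and missed it. I'll re-measure and go lower.

Run:
```python
from h import *
e,psi,s=pose();print(e,psi)
for n,q in (("top",(257,298)),("top",(257,315)),("scene",(557,330))):
    p=grab(n);c=cloud(p);print(obj(p,c,np.array(q)/1.5))
```

```text
[0.4602 0.4067 0.1555] 0.136
{'c': (0.4559, 0.4087), 'yaw': 0.137, 'size': (110, 52), 'z': 0.008, 'n': 259, 'mean': array([0.4483, 0.4032])}
{'c': (0.4559, 0.4087), 'yaw': 0.144, 'size': (110, 53), 'z': 0.0079, 'n': 266, 'mean': array([0.4489, 0.4035])}
{'c': (0.4598, 0.4082), 'yaw': 0.135, 'size': (117, 55), 'z': 0.0089, 'n': 556, 'mean': array([0.4612, 0.4085])}
```

Emit:
send_rows:
  increments:
    - [-0.1, 0.15, 0, 0, 0, 0]
    - [0, 0, -3.0, 0, 0, 0]
    - [0, 0, -3.5, 0, 0, 0]
    - [0, 0, -3.5, 0, 0, 0]
    - [0, 0, -2.5, 0, 0, 0]
    - [0, 0, -1.5, 0, 0, 0]
    - [0, 0, -1, 0, 0, 0]
    - [0, 0, -0.6, 0, 0, 0]
    - [0, 0, -0.4, 0, 0, 0]
    - [0, 0, 0, 0, 0, 0]
    - [0, 0, 0, 0, 0, 0]
  jaw: -1

```text
clock: 13.23
ee_pos: [0.4587, 0.4078, -0.0081]
tool_rot: [0.0, -0.068, 0.998, 0.0]
ft_force: [0.4, 0.3, 0.2]
grip_width: 0.0854
gripper_force: 0.0
```

Emit:
send_rows:
  increments:
    - [0, 0, 0, 0, 0, 0]
    - [0, 0, 0, 0, 0, 0]
    - [0, 0, 0, 0, 0, 0]
    - [0, 0, 0, 0, 0, 0]
  jaw: -0.55

```text
clock: 13.57
ee_pos: [0.4591, 0.4081, -0.0067]
tool_rot: [0.001, -0.068, 0.998, 0.001]
ft_force: [-3.4, -1.5, 19.5]
grip_width: 0.0664
gripper_force: 9.4
```

Emit:
send_rows:
  increments:
    - [0, 0, 0.45, 0, 0, 0]
    - [0, 0, 0, 0, 0, 0]

```text
clock: 13.73
ee_pos: [0.4589, 0.408, -0.0029]
tool_rot: [0.001, -0.068, 0.998, 0.0]
ft_force: [-0.1, 0.3, 0.3]
grip_width: 0.0661
gripper_force: 0.0
```

Emit:
send_rows:
  increments:
    - [0, 0, 0, 0, 0, 0]
    - [0, 0, 0, 0, 0, 0]
    - [0, 0, 0, 0, 0, 0]
    - [0, 0, 0, 0, 0, 0]
    - [0, 0, 0, 0, 0, 0]
  jaw: 1

```text
clock: 14.15
ee_pos: [0.4588, 0.4079, -0.003]
tool_rot: [0.001, -0.068, 0.998, 0.0]
ft_force: [-3.8, -2.4, 18.6]
grip_width: 0.0576
gripper_force: 61.2
```

Emit:
send_rows:
  increments:
    - [0, 0, 1.5, 0, 0, 0]
    - [0, 0, 3, 0, 0, 0]
    - [0, 0, 3, 0, 0, 0]
    - [0, 0, 3, 0, 0, 0]
    - [0, 0, 3, 0, 0, 0]
    - [0, 0, 1.5, 0, 0, 0]

```text
clock: 14.65
ee_pos: [0.4591, 0.4081, 0.1493]
tool_rot: [0.002, -0.068, 0.998, 0.001]
ft_force: [0.2, -0.2, 0.8]
grip_width: 0.0578
gripper_force: 65.4
```

Emit:
send_rows:
  increments:
    - [0.74, -3.4, 0, 0, 0, 0.018]
    - [0.74, -3.4, 0, 0, 0, 0.018]
    - [0.74, -3.4, 0, 0, 0, 0.018]
    - [0.74, -3.4, 0, 0, 0, 0.018]
    - [0.74, -3.4, 0, 0, 0, 0.018]
    - [0.74, -3.4, 0, 0, 0, 0.018]
    - [0.74, -3.4, 0, 0, 0, 0.018]
    - [0.74, -3.4, 0, 0, 0, 0.018]
    - [0.74, -3.4, 0, 0, 0, 0.018]
    - [0.74, -3.4, 0, 0, 0, 0.018]
    - [0.74, -3.4, 0, 0, 0, 0.018]
    - [0.74, -3.3, 0, 0, 0, 0.018]

```text
clock: 15.65
ee_pos: [0.5472, -0.0012, 0.1458]
tool_rot: [0.0, -0.175, 0.985, -0.0]
ft_force: [1.1, 0.7, -0.8]
grip_width: 0.0576
gripper_force: 65.4
```

Emit:
send_rows:
  increments:
    - [0, 0, 0, 0, 0, 0]
    - [0, 0, 0, 0, 0, 0]

```text
clock: 15.82
ee_pos: [0.5474, -0.0009, 0.1455]
tool_rot: [-0.0, -0.173, 0.985, 0.0]
ft_force: [-0.1, 0.2, -1.3]
grip_width: 0.0579
gripper_force: 65.4
```

```bash
cat >> h.py <<'E'
def held(seed,zlo=.1,tol=30):
    e,psi,s=pose();print(e,psi,s['grip_width'].round(4),round(float(s['gripper_force']),1))
    p=grab("scene");c=cloud(p);u,v=seed
    im=cv2.GaussianBlur(p['image'],(3,3),0);m=np.zeros((386,514),np.uint8);print(im[v,u])
    cv2.floodFill(im,m,(u,v),0,(tol,)*3,(tol,)*3,cv2.FLOODFILL_FIXED_RANGE|cv2.FLOODFILL_MASK_ONLY|(255<<8))
    w=c[m[1:-1,1:-1]>0];w=w[(w[:,2]>zlo)&(w[:,2]<.25)];k=tocar(w)
    print(len(w),np.linalg.lstsq(np.c_[k,np.ones(len(k))],w[:,2],rcond=None)[0].round(3),np.percentile(k,[1,99],axis=0).round(4),np.percentile(w[:,2],[2,50,98]).round(4))
E
python3 -c "
from h import *
held((236,205))"
```

```text
Traceback (most recent call last):
  File "h.py", line 40, in held
    e,psi,s=pose();print(e,psi,s['grip_width'].round(4),round(float(s['gripper_force']),1))
                               ^^^^^^^^^^^^^^^^^^^^^
AttributeError: 'float' object has no attribute 'round'
```

```bash
sed -i "s/s\['grip_width'\].round(4)/round(float(s['grip_width']),4)/" h.py
python3 -c "
from h import *
held((236,205))"
```

```text
[ 0.5474 -0.0009  0.1455] 0.349 0.0579 65.4
[ 45  88 178]
398 [-0.005  0.004  0.157] [[-0.0257 -0.0283]
 [ 0.0568  0.027 ]] [0.1522 0.1569 0.1612]
```

Emit:
send_rows:
  increments:
    - [0.1, 0.1, -2, 0, 0, 0.006]
    - [0, 0, -2.5, 0, 0, 0]
    - [0, 0, -2.5, 0, 0, 0]
    - [0, 0, -1.5, 0, 0, 0]
    - [0, 0, -1, 0, 0, 0]
    - [0, 0, -1, 0, 0, 0]
    - [0, 0, -1, 0, 0, 0]
    - [0, 0, -0.5, 0, 0, 0]
    - [0, 0, 0, 0, 0, 0]
    - [0, 0, 0, 0, 0, 0]

```text
clock: 16.7
ee_pos: [0.548, 0.0021, 0.0257]
tool_rot: [-0.0, -0.178, 0.984, 0.0]
ft_force: [0.5, 0.2, 0.2]
grip_width: 0.0579
gripper_force: 65.4
```

Emit:
send_rows:
  increments:
    - [0, 0, 0, 0, 0, 0]
    - [0, 0, 0, 0, 0, 0]
    - [0, 0, 0, 0, 0, 0]
    - [0, 0, 0, 0, 0, 0]
    - [0, 0, 0, 0, 0, 0]
    - [0, 0, 2, 0, 0, 0]
    - [0, 0, 3, 0, 0, 0]
    - [0, 0, 3, 0, 0, 0]
    - [0, 0, 3, 0, 0, 0]
    - [0, 0, 3, 0, 0, 0]
    - [0, 0, 3, 0, 0, 0]
    - [0, 0, 1, 0, 0, 0]
  jaw: -1

```text
clock: 17.7
ee_pos: [0.5493, 0.0015, 0.2099]
tool_rot: [0.002, -0.178, 0.984, -0.001]
ft_force: [0.5, 0.3, 0.1]
grip_width: 0.0853
gripper_force: 0.0
```

Emit:
send_rows:
  increments:
    - [-0.97, -3.4, 0, 0, 0, -0.047]
    - [-0.97, -3.4, 0, 0, 0, -0.047]
    - [-0.97, -3.4, 0, 0, 0, -0.047]
    - [-0.97, -3.4, 0, 0, 0, -0.047]
    - [-0.97, -3.4, 0, 0, 0, -0.047]
    - [-0.97, -3.4, 0, 0, 0, -0.047]
    - [-0.97, -3.4, 0, 0, 0, -0.047]
    - [-0.97, -3.4, 0, 0, 0, -0.047]
    - [-0.97, -3.4, 0, 0, 0, -0.047]
    - [-0.97, -3.4, 0, 0, 0, -0.047]
    - [-0.97, -3.4, 0, 0, 0, -0.047]
    - [-0.97, -3.5, 0, 0, 0, -0.045]

```text
clock: 18.7
ee_pos: [0.4309, -0.4089, 0.2059]
tool_rot: [0.0, 0.103, 0.995, -0.0]
ft_force: [0.9, -0.1, 0.3]
grip_width: 0.0854
gripper_force: 0.0
```

Emit:
send_rows:
  increments:
    - [0, 0, 0, 0, 0, 0]
    - [0, 0, 0, 0, 0, 0]

```text
clock: 18.87
ee_pos: [0.431, -0.4089, 0.2052]
tool_rot: [-0.0, 0.103, 0.995, 0.0]
ft_force: [0.8, 0.8, -1.2]
grip_width: 0.0856
gripper_force: 0.0
```

Run:
```python
from h import *
e,psi,s=pose();print(e,psi)
p=grab("top","t2.png",True);c=cloud(p)
for n,q in dict(b0=(522,253),b1=(509,330),walnut=(570,310)).items(): print(n,obj(p,c,np.array(q)/1.5))
r=obj(p,c,(275,177));print(p['image'][177,275],r,tocar(r['c']))
p=grab("scene");c=cloud(p);print(obj(p,c,np.array((195,255))/1.5,tol=20))
```

```text
[ 0.431  -0.4089  0.2052] -0.207
b0 {'c': (0.5837, -0.2928), 'yaw': -0.262, 'size': (111, 52), 'z': 0.0086, 'n': 371, 'mean': array([ 0.5838, -0.293 ])}
b1 {'c': (0.374, -0.2533), 'yaw': -0.28, 'size': (111, 53), 'z': 0.0087, 'n': 343, 'mean': array([ 0.3796, -0.257 ])}
walnut {'c': (0.4122, -0.3936), 'yaw': -0.448, 'size': (160, 75), 'z': 0.0192, 'n': 268, 'mean': array([ 0.4406, -0.4   ])}
[ 51  96 170] {'c': (0.5459, 0.0013), 'yaw': 0.361, 'size': (122, 66), 'z': 0.036, 'n': 503, 'mean': array([0.5457, 0.0009])} [-0.00152692  0.00194127]
{'c': (0.4366, -0.4057), 'yaw': -0.194, 'size': (121, 62), 'z': 0.016, 'n': 512, 'mean': array([ 0.4376, -0.4079])}
```

Emit:
send_rows:
  increments:
    - [0.2, 0.15, -3, 0, 0, 0]
    - [0, 0, -3.5, 0, 0, 0]
    - [0, 0, -3.5, 0, 0, 0]
    - [0, 0, -3.5, 0, 0, 0]
    - [0, 0, -3, 0, 0, 0]
    - [0, 0, -2, 0, 0, 0]
    - [0, 0, -1.2, 0, 0, 0]
    - [0, 0, -0.8, 0, 0, 0]
    - [0, 0, -0.2, 0, 0, 0]
    - [0, 0, 0, 0, 0, 0]
    - [0, 0, 0, 0, 0, 0]

```text
clock: 19.88
ee_pos: [0.4343, -0.406, -0.0003]
tool_rot: [0.0, 0.102, 0.995, -0.0]
ft_force: [-1.0, 0.3, 0.1]
grip_width: 0.0855
gripper_force: 0.0
```

Emit:
send_rows:
  increments:
    - [0, 0, 0, 0, 0, 0]
    - [0, 0, 0, 0, 0, 0]
    - [0, 0, 0, 0, 0, 0]
    - [0, 0, 0, 0, 0, 0]
    - [0, 0, 0, 0, 0, 0]
    - [0, 0, 0, 0, 0, 0]
    - [0, 0, 0, 0, 0, 0]
    - [0, 0, 0, 0, 0, 0]
  jaw: 1

```text
clock: 20.55
ee_pos: [0.4341, -0.4063, -0.0]
tool_rot: [0.001, 0.102, 0.995, -0.001]
ft_force: [-1.9, 2.0, 10.7]
grip_width: 0.0584
gripper_force: 64.1
```

Emit:
send_rows:
  increments:
    - [0, 0, 1.5, 0, 0, 0]
    - [0, 0, 3, 0, 0, 0]
    - [0, 0, 3, 0, 0, 0]
    - [0, 0, 3, 0, 0, 0]
    - [0, 0, 3, 0, 0, 0]
    - [0, 0, 1.5, 0, 0, 0]

```text
clock: 21.05
ee_pos: [0.4344, -0.4066, 0.1527]
tool_rot: [0.001, 0.102, 0.995, -0.001]
ft_force: [0.5, -0.2, -0.4]
grip_width: 0.0582
gripper_force: 65.3
```

Emit:
send_rows:
  increments:
    - [0.95, 3.4, 0, 0, 0, 0.055]
    - [0.95, 3.4, 0, 0, 0, 0.055]
    - [0.95, 3.4, 0, 0, 0, 0.055]
    - [0.95, 3.4, 0, 0, 0, 0.055]
    - [0.95, 3.4, 0, 0, 0, 0.055]
    - [0.95, 3.4, 0, 0, 0, 0.055]
    - [0.95, 3.4, 0, 0, 0, 0.055]
    - [0.95, 3.4, 0, 0, 0, 0.055]
    - [0.95, 3.4, 0, 0, 0, 0.055]
    - [0.95, 3.4, 0, 0, 0, 0.055]
    - [0.95, 3.3, 0, 0, 0, 0.005]
    - [0.95, 3.3, 0, 0, 0, 0]

```text
clock: 22.05
ee_pos: [0.548, 0.0019, 0.1493]
tool_rot: [0.0, -0.175, 0.985, -0.0]
ft_force: [0.2, -0.7, 0.1]
grip_width: 0.0582
gripper_force: 65.3
```

Emit:
send_rows:
  increments:
    - [0, 0, 0, 0, 0, 0]
    - [0, 0, 0, 0, 0, 0]

```text
clock: 22.22
ee_pos: [0.548, 0.0016, 0.149]
tool_rot: [0.0, -0.176, 0.984, -0.0]
ft_force: [-1.0, -0.7, -0.7]
grip_width: 0.0583
gripper_force: 65.3
```

```bash
python3 -c "
from h import *
held((236,205),tol=20)"
```

```text
[0.548  0.0016 0.149 ] 0.353 0.0583 65.3
[83 55 38]
394 [-0.016  0.007  0.165] [[-0.0241 -0.0249]
 [ 0.0595  0.0302]] [0.1601 0.1651 0.1695]
```

Emit:
send_rows:
  increments:
    - [0, -0.1, -2, 0, 0, 0.003]
    - [0, 0, -2.5, 0, 0, 0]
    - [0, 0, -2.5, 0, 0, 0]
    - [0, 0, -1.5, 0, 0, 0]
    - [0, 0, -1, 0, 0, 0]
    - [0, 0, -0.9, 0, 0, 0]
    - [0, 0, -0.5, 0, 0, 0]
    - [0, 0, -0.2, 0, 0, 0]
    - [0, 0, 0, 0, 0, 0]
    - [0, 0, 0, 0, 0, 0]

```text
clock: 23.1
ee_pos: [0.5482, -0.0011, 0.0384]
tool_rot: [0.0, -0.176, 0.984, -0.0]
ft_force: [-0.6, -0.7, -1.3]
grip_width: 0.0579
gripper_force: 65.3
```

Next I release, lift and go to blue sheet b0 at (0.584, -0.293), yaw -0.262.

Emit:
send_rows:
  increments:
    - [0, 0, -0.1, 0, 0, 0]
    - [0, 0, 0, 0, 0, 0]

```text
clock: 23.27
ee_pos: [0.5481, -0.0009, 0.0372]
tool_rot: [0.0, -0.176, 0.984, -0.0]
ft_force: [-0.9, 0.1, -0.5]
grip_width: 0.0585
gripper_force: 65.3
```

Emit:
send_rows:
  increments:
    - [0, 0, 0, 0, 0, 0]
    - [0, 0, 0, 0, 0, 0]
    - [0, 0, 0, 0, 0, 0]
    - [0, 0, 0, 0, 0, 0]
    - [0, 0, 0, 0, 0, 0]
    - [0, 0, 2, 0, 0, 0]
    - [0, 0, 3, 0, 0, 0]
    - [0, 0, 3, 0, 0, 0]
    - [0, 0, 3, 0, 0, 0]
    - [0, 0, 3, 0, 0, 0]
    - [0, 0, 2, 0, 0, 0]
  jaw: -1

```text
clock: 24.18
ee_pos: [0.5482, -0.0009, 0.1996]
tool_rot: [0.001, -0.176, 0.984, -0.0]
ft_force: [0.6, -0.2, -0.2]
grip_width: 0.0854
gripper_force: 0.0
```

Emit:
send_rows:
  increments:
    - [0, -3.4, 0, 0, 0, -0.068]
    - [0, -3.4, 0, 0, 0, -0.068]
    - [0, -3.4, 0, 0, 0, -0.068]
    - [0.6, -3.4, 0, 0, 0, -0.068]
    - [0.6, -3.4, 0, 0, 0, -0.068]
    - [0.6, -3.4, 0, 0, 0, -0.068]
    - [0.6, -3.4, 0, 0, 0, -0.068]
    - [0.6, -3.4, 0, 0, 0, -0.068]
    - [0.6, -2, 0, 0, 0, -0.068]
    - [0, 0, 0, 0, 0, 0]
    - [0, 0, 0, 0, 0, 0]

```text
clock: 25.1
ee_pos: [0.5837, -0.2938, 0.1961]
tool_rot: [-0.0, 0.129, 0.992, 0.0]
ft_force: [-0.2, 0.5, -0.4]
grip_width: 0.0856
gripper_force: 0.0
```

Run:
```python
from h import *
e,psi,s=pose();print(e,psi)
p=grab("top");c=cloud(p)
for q in((275,177),):
    r=obj(p,c,q,tol=20);print(p['image'][177,275],r,tocar(r['c']))
for n,q in dict(b0=(522,253),b0b=(520,265),b1=(509,330)).items(): print(n,obj(p,c,np.array(q)/1.5))
p=grab("scene");c=cloud(p);print(obj(p,c,np.array((222,325))/1.5))
```

```text
[ 0.5837 -0.2938  0.1961] -0.259
[95 65 44] {'c': (0.5485, 0.0004), 'yaw': 0.334, 'size': (114, 52), 'z': 0.0523, 'n': 322, 'mean': array([5.572e-01, 4.000e-04])} [0.00060685 0.0002043 ]
b0 {'c': (0.4495, -0.1266), 'yaw': -0.586, 'size': (443, 293), 'z': 0.7092, 'n': 16005, 'mean': array([ 0.3897, -0.1246])}
b0b {'c': (0.4552, -0.1114), 'yaw': -0.496, 'size': (443, 297), 'z': 0.7086, 'n': 15192, 'mean': array([ 0.3928, -0.1275])}
b1 {'c': (0.4237, -0.188), 'yaw': -0.576, 'size': (427, 164), 'z': 0.7018, 'n': 11187, 'mean': array([ 0.4026, -0.1731])}
{'c': (0.5856, -0.2929), 'yaw': -0.253, 'size': (115, 54), 'z': 0.0078, 'n': 550, 'mean': array([ 0.5868, -0.2931])}
```

Emit:
send_rows:
  increments:
    - [0.1, 0.05, -3, 0, 0, 0]
    - [0, 0, -3.5, 0, 0, 0]
    - [0, 0, -3.5, 0, 0, 0]
    - [0, 0, -3.5, 0, 0, 0]
    - [0, 0, -3, 0, 0, 0]
    - [0, 0, -1.5, 0, 0, 0]
    - [0, 0, -1.0, 0, 0, 0]
    - [0, 0, -0.8, 0, 0, 0]
    - [0, 0, -0.2, 0, 0, 0]
    - [0, 0, 0, 0, 0, 0]
    - [0, 0, 0, 0, 0, 0]

```text
clock: 26.12
ee_pos: [0.5854, -0.2926, -0.0021]
tool_rot: [0.001, 0.129, 0.992, -0.0]
ft_force: [0.3, -0.3, 0.6]
grip_width: 0.0853
gripper_force: 0.0
```

Emit:
send_rows:
  increments:
    - [0, 0, -0.1, 0, 0, 0]
    - [0, 0, 0, 0, 0, 0]
    - [0, 0, 0, 0, 0, 0]
    - [0, 0, 0, 0, 0, 0]
    - [0, 0, 0, 0, 0, 0]
    - [0, 0, 0, 0, 0, 0]
    - [0, 0, 0, 0, 0, 0]
    - [0, 0, 0, 0, 0, 0]
  jaw: 1

```text
clock: 26.78
ee_pos: [0.5851, -0.2926, -0.0031]
tool_rot: [0.001, 0.129, 0.992, -0.0]
ft_force: [-1.9, 2.2, 9.9]
grip_width: 0.058
gripper_force: 63.7
```

Emit:
send_rows:
  increments:
    - [0, 0, 1.5, 0, 0, 0]
    - [0, 0, 3, 0, 0, 0]
    - [0, 0, 3, 0, 0, 0]
    - [0, 0, 3, 0, 0, 0]
    - [0, 0, 3, 0, 0, 0]
    - [0, 0, 1.5, 0, 0, 0]

```text
clock: 27.28
ee_pos: [0.5856, -0.2929, 0.1499]
tool_rot: [0.002, 0.129, 0.992, -0.001]
ft_force: [-0.2, -1.0, 0.3]
grip_width: 0.0579
gripper_force: 64.7
```

Emit:
send_rows:
  increments:
    - [-1.2, 1, 0, 0, 0, 0.1]
    - [-1.2, 3, 0, 0, 0, 0.1]
    - [-1.3, 3, 0, 0, 0, 0.1]
    - [0, 3.2, 0, 0, 0, 0.1]
    - [0, 3.2, 0, 0, 0, 0.1]
    - [0, 3.2, 0, 0, 0, 0.1]
    - [0, 3.2, 0, 0, 0, 0.014]
    - [0, 3.2, 0, 0, 0, 0]
    - [0, 3.2, 0, 0, 0, 0]
    - [0, 3.0, 0, 0, 0, 0]
    - [0, 0, 0, 0, 0, 0]
    - [0, 0, 0, 0, 0, 0]

```text
clock: 28.28
ee_pos: [0.5478, 0.0008, 0.1461]
tool_rot: [0.0, -0.178, 0.984, -0.0]
ft_force: [-0.1, -0.8, -0.1]
grip_width: 0.0578
gripper_force: 64.7
```

```bash
python3 -c "
from h import *
held((236,205))"
```

```text
[0.5478 0.0008 0.1461] 0.358 0.0578 64.7
[ 44  87 176]
395 [ 0.001 -0.006  0.157] [[-0.0254 -0.0256]
 [ 0.0591  0.0279]] [0.1533 0.1573 0.1616]
```

Emit:
send_rows:
  increments:
    - [0, -0.1, -2, 0, 0, 0]
    - [0, 0, -2.5, 0, 0, 0]
    - [0, 0, -2, 0, 0, 0]
    - [0, 0, -1.2, 0, 0, 0]
    - [0, 0, -1, 0, 0, 0]
    - [0, 0, -0.6, 0, 0, 0]
    - [0, 0, -0.3, 0, 0, 0]
    - [0, 0, -0.1, 0, 0, 0]
    - [0, 0, 0, 0, 0, 0]
    - [0, 0, 0, 0, 0, 0]

```text
clock: 29.17
ee_pos: [0.5483, -0.0015, 0.0494]
tool_rot: [0.001, -0.177, 0.984, -0.0]
ft_force: [0.4, 0.6, -0.4]
grip_width: 0.0579
gripper_force: 64.7
```

Emit:
send_rows:
  increments:
    - [0, 0, 0, 0, 0, 0]
    - [0, 0, 0, 0, 0, 0]
    - [0, 0, 0, 0, 0, 0]
    - [0, 0, 0, 0, 0, 0]
    - [0, 0, 0, 0, 0, 0]
    - [0, 0, 2, 0, 0, 0]
    - [0, 0, 3, 0, 0, 0]
    - [0, 0, 3, 0, 0, 0]
    - [0, 0, 3, 0, 0, 0]
    - [0, 0, 3, 0, 0, 0]
    - [0, 0, 0, 0, 0, 0]
  jaw: -1

```text
clock: 30.08
ee_pos: [0.5497, -0.0016, 0.194]
tool_rot: [0.003, -0.177, 0.984, -0.001]
ft_force: [0.3, 0.2, 0.8]
grip_width: 0.0857
gripper_force: 0.0
```

Emit:
send_rows:
  increments:
    - [-2, -2.5, 3, 0, 0, 0]
    - [-2, -2.5, 3, 0, 0, 0]
    - [-2, -2.5, 3, 0, 0, 0]
    - [-2, -2.5, 3, 0, 0, 0]
    - [-2, -2.5, 3, 0, 0, 0]
    - [0, -2.5, 0, 0, 0, 0]
    - [0, 0, 0, 0, 0, 0]

```text
clock: 30.67
ee_pos: [0.4528, -0.1485, 0.3323]
tool_rot: [0.001, -0.175, 0.984, -0.001]
ft_force: [0.7, -0.6, -1.0]
grip_width: 0.0853
gripper_force: 0.0
```

Run:
```python
from h import *
e,psi,s=pose();print(e,psi,s['clock'])
p=grab("top");c=cloud(p)
b=p['image'][115:225,225:335];cv2.imwrite('pics/t3.png',cv2.cvtColor(cv2.resize(b,(600,600),interpolation=cv2.INTER_CUBIC),cv2.COLOR_RGB2BGR))
r=obj(p,c,(275,177));print(p['image'][177,275],r,tocar(r['c']))
q=grab("scene");d=cloud(q)
for n,P,X in(("top",p,c),("scene",q,d)):
    for t in("hook_grip","hook_top","retainer_hinge","eye_top"):
        for f in finder.spot_point(P,t)[:2]:
            rr,cc=map(int,np.round(f['pixel']));w=X[rr,cc];print(n,t,round(f['conf'],2),rr,cc,w.round(3),tocar(w).round(3))
# bar cloud: points above 0.13 near the hinge in carrier frame
for n,X in(("top",c),("scene",d)):
    k=tocar(X);z=X[...,2]
    m=(k[...,0]>.03)&(k[...,0]<.2)&(abs(k[...,1])<.03)&(z>.12)&(z<.36)
    kk=np.c_[k[m],z[m]];print(n,m.sum(),np.percentile(kk,[2,50,98],axis=0).round(3).tolist())
    for lo in np.arange(.12,.35,.03):
        s_=(kk[:,2]>=lo)&(kk[:,2]<lo+.03)
        if s_.sum(): print(round(lo,2),s_.sum(),kk[s_].mean(0).round(4),kk[s_].min(0).round(3),kk[s_].max(0).round(3))
```

```text
[ 0.4528 -0.1485  0.3323] 0.353 30.6667
[ 50  93 165] {'c': (0.5475, -0.0018), 'yaw': 0.36, 'size': (118, 66), 'z': 0.0596, 'n': 496, 'mean': array([ 0.5474, -0.0029])} [-0.0010869  -0.00151942]
top hook_grip 0.45 126 264 [0.763 0.035 0.001] [ 0.214 -0.04 ]
top hook_grip 0.43 127 261 [0.668 0.045 0.301] [0.129 0.001]
top hook_top 0.72 129 260 [0.75  0.052 0.003] [ 0.208 -0.021]
top hook_top 0.49 239 379 [ 0.307 -0.398  0.019] [-0.363 -0.292]
top retainer_hinge 0.7 148 268 [0.635 0.022 0.153] [ 0.089 -0.009]
top retainer_hinge 0.43 175 275 [ 0.551 -0.005  0.062] [ 0.001 -0.006]
top eye_top 0.58 200 287 [ 0.456 -0.05   0.052] [-0.104 -0.015]
scene hook_grip 0.78 215 245 [0.677 0.043 0.302] [ 0.136 -0.003]
scene hook_top 0.61 220 327 [0.504 0.266 0.035] [0.05  0.265]
scene retainer_hinge 0.86 232 247 [0.64  0.04  0.131] [0.1   0.006]
scene retainer_hinge 0.34 260 135 [ 0.744 -0.278  0.022] [ 0.089 -0.328]
scene eye_top 0.61 170 235 [ 0.357 -0.061  0.001] [-0.2    0.008]
top 176 [[0.083, -0.013, 0.122], [0.1, -0.0, 0.221], [0.13, 0.009, 0.321]]
0.12 27 [ 0.0861 -0.0018  0.135 ] [ 0.081 -
[... 411 characters left out ...]
]
0.3 36 [ 0.1134 -0.0023  0.3151] [ 0.094 -0.006  0.301] [0.137 0.002 0.325]
scene 237 [[0.094, -0.015, 0.127], [0.117, -0.004, 0.245], [0.135, 0.007, 0.322]]
0.12 23 [ 0.0992 -0.005   0.1355] [ 0.087 -0.015  0.124] [0.104 0.006 0.148]
0.15 26 [ 0.1058 -0.0044  0.1643] [ 0.091 -0.015  0.151] [0.111 0.008 0.179]
0.18 26 [ 0.1129 -0.0035  0.1939] [ 0.109 -0.014  0.181] [0.117 0.007 0.209]
0.21 29 [ 0.1192 -0.0045  0.2244] [ 0.116 -0.015  0.21 ] [0.123 0.007 0.24 ]
0.24 45 [ 0.1204 -0.0043  0.2508] [ 0.108 -0.014  0.241] [0.13  0.009 0.269]
0.27 24 [ 0.1206 -0.0055  0.2822] [ 0.093 -0.008  0.27 ] [ 0.135 -0.001  0.296]
0.3 64 [ 0.1202 -0.0033  0.3157] [ 0.101 -0.008  0.302] [0.136 0.001 0.325]
```

View pics/t3.png

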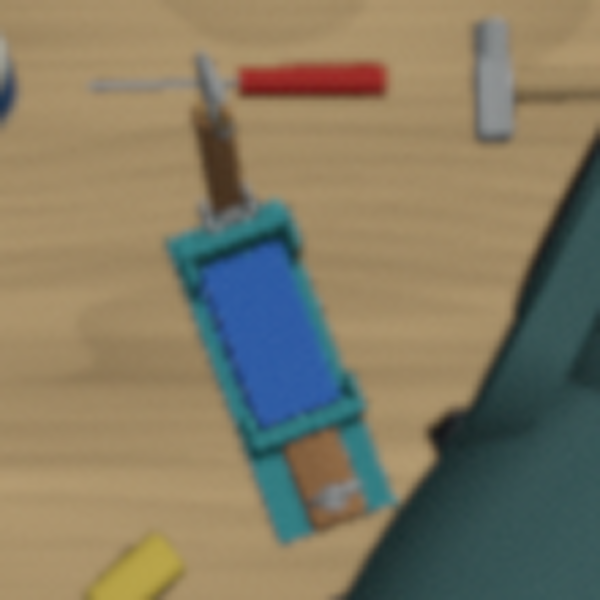

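The stack is complete: top sheet at (280,330) in the crop and z ≈ 0.060, which is two boards plus two sheets. The bar angle works out to about 1.78 rad, with hook_grip at (0.670, 0.042, 0.289). I'll approach it from above.

Emit:
send_rows:
  increments:
    - [0, 0, 2.5, 0, 0, 0]
    - [0, 0, 2, 0, 0, 0]
    - [2.41, 2.12, 0, 0, 0, 0]
    - [2.41, 2.12, 0, 0, 0, 0]
    - [2.41, 2.12, 0, 0, 0, 0]
    - [2.41, 2.12, 0, 0, 0, 0]
    - [2.41, 2.12, 0, 0, 0, 0]
    - [2.41, 2.12, 0, 0, 0, 0]
    - [2.41, 2.12, 0, 0, 0, 0]
    - [2.41, 2.12, 0, 0, 0, 0]
    - [2.41, 2.12, 0, 0, 0, 0]
    - [0, 0, 0, 0, 0, 0]

```text
clock: 32.17
ee_pos: [0.6733, 0.0494, 0.3732]
tool_rot: [-0.001, -0.178, 0.984, 0.001]
ft_force: [-0.1, -0.6, -0.7]
grip_width: 0.0856
gripper_force: 0.0
```

Emit:
send_rows:
  increments:
    - [0, 0, 0, 0, 0, 0]
    - [0, 0, 0, 0, 0, 0]

```text
clock: 32.33
ee_pos: [0.6696, 0.0458, 0.3759]
tool_rot: [-0.0, -0.177, 0.984, -0.0]
ft_force: [0.3, -0.1, -0.3]
grip_width: 0.0854
gripper_force: 0.0
```

Run:
```python
from h import *
e,psi,s=pose();print(e,psi,tocar(e),s['qpos'].round(2),s['tool_rot'].round(3))
p=grab("scene");a=p['image'][90:290,130:370]
cv2.imwrite('pics/s2.png',cv2.cvtColor(cv2.resize(a,(720,600),interpolation=cv2.INTER_CUBIC),cv2.COLOR_RGB2BGR))
```

```text
[0.6696 0.0458 0.3759] 0.356 [0.12993244 0.0013269 ] [-0.05  0.6   0.92  1.89 -0.   -0.41] [-0.    -0.177  0.984 -0.   ]
```

View pics/s2.png

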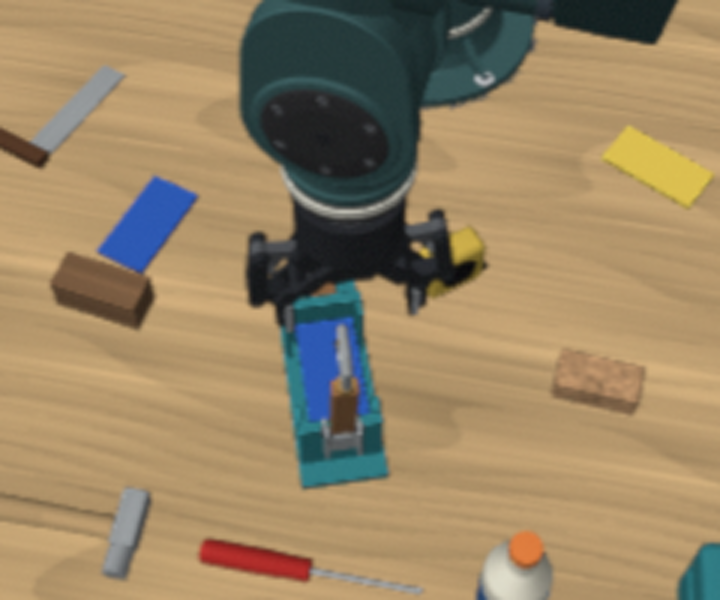

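The gripper straddles the hook, with fingertips at (290,315) and (415,295) and the hook at (342,345) below them. I'll descend.

Emit:
send_rows:
  increments:
    - [0, -0.3, -1.5, 0, 0, 0]
    - [0, 0, -2, 0, 0, 0]
    - [0, 0, -2, 0, 0, 0]
    - [0, 0, -2, 0, 0, 0]
    - [0, 0, -2, 0, 0, 0]
    - [0, 0, -1, 0, 0, 0]
    - [0, 0, 0, 0, 0, 0]
    - [0, 0, 0, 0, 0, 0]

```text
clock: 33.05
ee_pos: [0.6688, 0.0421, 0.2723]
tool_rot: [0.0, -0.176, 0.984, -0.0]
ft_force: [0.6, 0.0, 0.2]
grip_width: 0.0852
gripper_force: 0.0
```

Emit:
send_rows:
  increments:
    - [0, 0, 0, 0, 0, 0]
    - [0, 0, 0, 0, 0, 0]
    - [0, 0, 0, 0, 0, 0]
    - [0, 0, 0, 0, 0, 0]
    - [0, 0, 0, 0, 0, 0]
    - [0, 0, 0, 0, 0, 0]
    - [0, 0, 0, 0, 0, 0]
    - [0, 0, 0, 0, 0, 0]
    - [0, 0, 0, 0, 0, 0]
  jaw: 1

```text
clock: 33.8
ee_pos: [0.67, 0.0423, 0.2714]
tool_rot: [0.0, -0.177, 0.984, -0.0]
ft_force: [3.3, -5.0, 2.4]
grip_width: 0.0076
gripper_force: 58.4
```

Run:
```python
import numpy as np
th=np.linspace(1.783,0.25,25)
G=lambda t:np.array([85-195*np.cos(t)+3*np.sin(t),99+195*np.sin(t)+3*np.cos(t)])
P=np.array([[g[0]*np.cos(.355),g[0]*np.sin(.355),g[1]] for g in map(G,th)])/10
r=np.diff(P.round(2),axis=0).round(2)
print(r[:12].tolist());print(r[12:].tolist());print((P[12]-P[0]).round(2),(P[24]-P[0]).round(2))
```

```text
[[-1.15, -0.42, 0.24], [-1.16, -0.43, 0.17], [-1.16, -0.43, 0.08], [-1.17, -0.43, 0.0], [-1.17, -0.44, -0.07], [-1.16, -0.43, -0.15], [-1.14, -0.42, -0.24], [-1.13, -0.42, -0.31], [-1.11, -0.41, -0.38], [-1.09, -0.4, -0.46], [-1.05, -0.4, -0.54], [-1.02, -0.37, -0.6]]
[[-0.99, -0.37, -0.67], [-0.94, -0.35, -0.74], [-0.89, -0.33, -0.8], [-0.85, -0.31, -0.86], [-0.79, -0.3, -0.92], [-0.73, -0.27, -0.97], [-0.68, -0.25, -1.01], [-0.61, -0.23, -1.06], [-0.55, -0.2, -1.1], [-0.48, -0.18, -1.14], [-0.41, -0.15, -1.16], [-0.35, -0.13, -1.19]]
[-13.51  -5.01  -2.26] [-21.77  -8.07 -13.88]
```

Emit:
send_rows:
  increments:
    - [-1.15, -0.42, 0.24, 0, 0, 0]
    - [-1.16, -0.43, 0.17, 0, 0, 0]
    - [-1.16, -0.43, 0.08, 0, 0, 0]
    - [-1.17, -0.43, 0, 0, 0, 0]
    - [-1.17, -0.44, -0.07, 0, 0, 0]
    - [-1.16, -0.43, -0.15, 0, 0, 0]
    - [0, 0, 0, 0, 0, 0]

```text
clock: 34.38
ee_pos: [0.5987, 0.0162, 0.2737]
tool_rot: [-0.0, -0.177, 0.984, -0.0]
ft_force: [0.6, -4.8, -4.8]
grip_width: 0.0076
gripper_force: 61.8
```

Emit:
send_rows:
  increments:
    - [-1.14, -0.42, -0.24, 0, 0, 0]
    - [-1.13, -0.42, -0.31, 0, 0, 0]
    - [-1.11, -0.41, -0.38, 0, 0, 0]
    - [-1.09, -0.4, -0.46, 0, 0, 0]
    - [-1.05, -0.4, -0.54, 0, 0, 0]
    - [-1.02, -0.37, -0.6, 0, 0, 0]
    - [0, 0, 0, 0, 0, 0]

```text
clock: 34.97
ee_pos: [0.5337, -0.0076, 0.2483]
tool_rot: [-0.0, -0.177, 0.984, 0.0]
ft_force: [4.0, -1.3, -4.7]
grip_width: 0.0073
gripper_force: 65.4
```

Emit:
send_rows:
  increments:
    - [-0.99, -0.37, -0.67, 0, 0, 0]
    - [-0.94, -0.35, -0.74, 0, 0, 0]
    - [-0.89, -0.33, -0.8, 0, 0, 0]
    - [-0.85, -0.31, -0.86, 0, 0, 0]
    - [-0.79, -0.3, -0.92, 0, 0, 0]
    - [-0.73, -0.27, -0.97, 0, 0, 0]
    - [0, 0, 0, 0, 0, 0]

```text
clock: 35.55
ee_pos: [0.4819, -0.0266, 0.1982]
tool_rot: [-0.001, -0.177, 0.984, 0.0]
ft_force: [1.3, 0.5, -3.3]
grip_width: 0.0076
gripper_force: 59.8
```

Emit:
send_rows:
  increments:
    - [-0.68, -0.25, -1.01, 0, 0, 0]
    - [-0.61, -0.23, -1.06, 0, 0, 0]
    - [-0.55, -0.2, -1.1, 0, 0, 0]
    - [-0.48, -0.18, -1.14, 0, 0, 0]
    - [0, 0, 0, 0, 0, 0]
    - [0, 0, 0, 0, 0, 0]

```text
clock: 36.05
ee_pos: [0.4596, -0.0347, 0.1562]
tool_rot: [-0.0, -0.177, 0.984, 0.001]
ft_force: [-2.2, 3.4, -0.1]
grip_width: 0.0077
gripper_force: 58.6
```

Run:
```python
from h import *
e,psi,s=pose();print(e,psi,tocar(e),s['ft_force'].round(1))
p=grab("scene");a=p['image'][90:290,130:370]
cv2.imwrite('pics/s3.png',cv2.cvtColor(cv2.resize(a,(720,600),interpolation=cv2.INTER_CUBIC),cv2.COLOR_RGB2BGR))
```

```text
[ 0.4596 -0.0347  0.1562] 0.356 [-0.0949391  -0.00228407] [-2.2  3.4 -0.1]
```

View pics/s3.png

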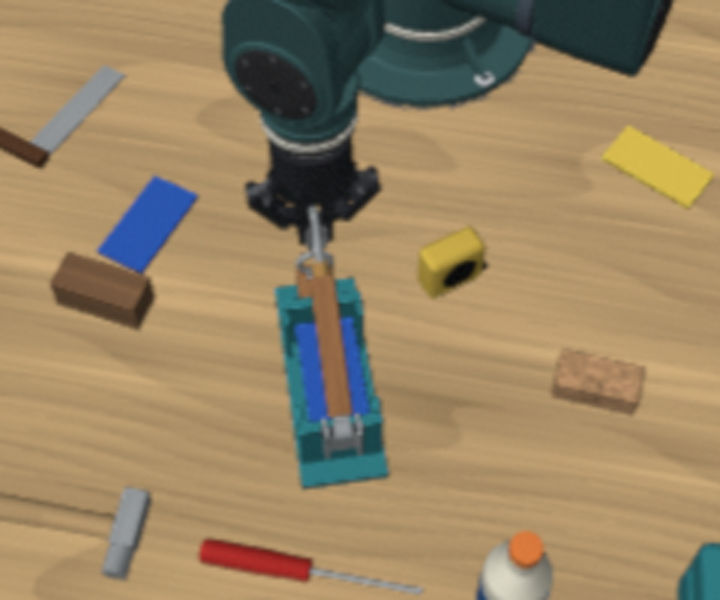

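The bar is down to about 0.38 rad, with the hook at (318,235) in the crop. I'll release, lift, close the fingers and press from above.

Emit:
send_rows:
  increments:
    - [0, 0, 0, 0, 0, 0]
    - [0, 0, 0, 0, 0, 0]
    - [0, 0, 0, 0, 0, 0]
    - [0, 0, 0, 0, 0, 0]
    - [0, 0, 2, 0, 0, 0]
    - [0, 0, 3, 0, 0, 0]
    - [0, 0, 3, 0, 0, 0]
    - [0, 0, 0, 0, 0, 0]
  jaw: -1

```text
clock: 36.77
ee_pos: [0.4613, -0.0357, 0.2407]
tool_rot: [0.003, -0.177, 0.984, -0.001]
ft_force: [-0.6, 0.5, -0.9]
grip_width: 0.0855
gripper_force: 0.0
```

Emit:
send_rows:
  increments:
    - [0, 0, 0, 0, 0, 0]
    - [0, 0, 0, 0, 0, 0]
    - [0, 0, 0, 0, 0, 0]
    - [0, 0, 0, 0, 0, 0]
    - [0, 0, 0, 0, 0, 0]
    - [0, 0, 0, 0, 0, 0]
    - [0, 0, 0, 0, 0, 0]
    - [0, 0, 0, 0, 0, 0]
  jaw: 1

```text
clock: 37.43
ee_pos: [0.4595, -0.0352, 0.2358]
tool_rot: [-0.0, -0.177, 0.984, 0.0]
ft_force: [-0.3, 0.1, 0.4]
grip_width: 0.0002
gripper_force: 0.0
```

Emit:
send_rows:
  increments:
    - [0, 0, -2, 0, 0, 0]
    - [0, 0, -2, 0, 0, 0]
    - [0, 0, -1, 0, 0, 0]
    - [0, 0, -1, 0, 0, 0]
    - [0, 0, -1, 0, 0, 0]
    - [0, 0, -1, 0, 0, 0]
    - [0, 0, 0, 0, 0, 0]

```text
clock: 38.02
ee_pos: [0.4587, -0.035, 0.1545]
tool_rot: [-0.001, -0.177, 0.984, 0.0]
ft_force: [-0.8, 0.3, 0.3]
grip_width: 0.0005
gripper_force: 0.0
```

```bash
cat >> h.py <<'E'
def bar():
    X=cloud(grab("scene"));k=tocar(X);z=X[...,2]
    m=(k[...,0]>-.05)&(k[...,0]<.06)&(abs(k[...,1]+.003)<.008)&(z>.085)&(z<.25)
    if m.sum()<10: print('few',m.sum());return
    f=np.polyfit(k[m][:,0],z[m],1);print('bar angle',round(float(-np.arctan(f[0])),3),m.sum(),'top at x=-.105:',round(float(np.polyval(f,-.105)),4))
E
python3 -c "
from h import *
bar()
p=grab('scene');a=p['image'][130:230,180:300]
cv2.imwrite('pics/s4.png',cv2.cvtColor(cv2.resize(a,(720,600),interpolation=cv2.INTER_CUBIC),cv2.COLOR_RGB2BGR))"
```

```text
bar angle 0.226 200 top at x=-.105: 0.1506
```

View pics/s4.png

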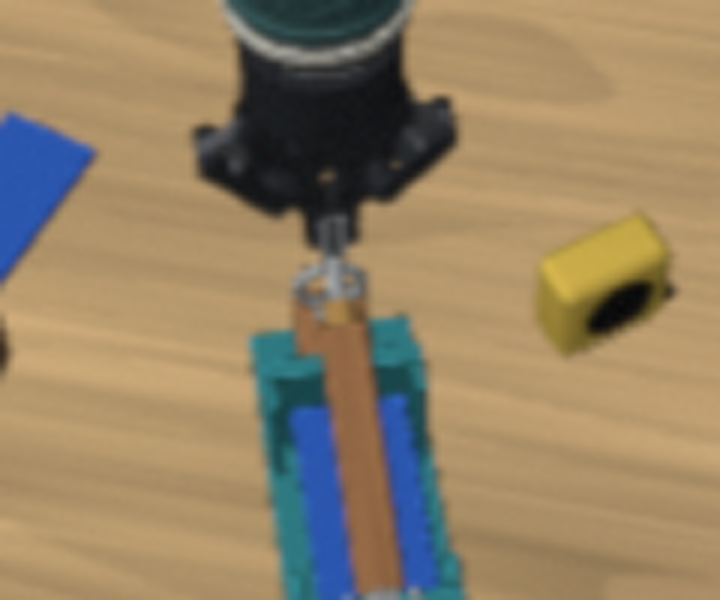

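The fingertips press on the hook at (330,225) in the crop, and the bar is now at about 0.23 rad. I'll keep pressing.

Emit:
send_rows:
  increments:
    - [-0.1, -0.03, -0.5, 0, 0, 0]
    - [-0.1, -0.03, -0.5, 0, 0, 0]
    - [-0.1, -0.03, -0.5, 0, 0, 0]
    - [-0.1, -0.03, -0.5, 0, 0, 0]
    - [0, 0, -0.5, 0, 0, 0]
    - [0, 0, -0.5, 0, 0, 0]
    - [0, 0, 0, 0, 0, 0]

```text
clock: 38.7
ee_pos: [0.455, -0.0366, 0.1252]
tool_rot: [-0.001, -0.177, 0.984, -0.0]
ft_force: [-1.2, -1.3, 2.4]
grip_width: 0.0002
gripper_force: 1.2
```

Emit:
send_rows:
  increments:
    - [0, 0, -0.4, 0, 0, 0]
    - [0, 0, -0.4, 0, 0, 0]
    - [0, 0, -0.4, 0, 0, 0]
    - [0, 0, -0.3, 0, 0, 0]
    - [0, 0, 0, 0, 0, 0]
    - [0, 0, 0, 0, 0, 0]

```text
clock: 39.2
ee_pos: [0.4554, -0.0363, 0.1107]
tool_rot: [-0.0, -0.177, 0.984, 0.0]
ft_force: [-0.4, -0.3, -0.2]
grip_width: 0.0002
gripper_force: 0.0
```

```bash
python3 -c "
from h import *
bar();print(pose()[0],tocar(pose()[0]))"
```

```text
bar angle -0.001 173 top at x=-.105: 0.1071
[ 0.4556 -0.0364  0.1109] [-0.09927952 -0.00250941]
```

Emit:
send_rows:
  increments:
    - [0, 0, -0.2, 0, 0, 0]
    - [0, 0, -0.2, 0, 0, 0]
    - [0, 0, -0.1, 0, 0, 0]
    - [0, 0, 0, 0, 0, 0]
    - [0, 0, 0, 0, 0, 0]

```text
clock: 39.67
ee_pos: [0.4559, -0.0365, 0.1073]
tool_rot: [0.001, -0.177, 0.984, -0.0]
ft_force: [-7.7, 1.7, 30.0]
grip_width: -0.0
gripper_force: 14.7
```

The bar bottoms out firmly at 30 N, at its shut height. I'll lift away and check.

Emit:
send_rows:
  increments:
    - [0, 0, 1, 0, 0, 0]
    - [0, 0, 2, 0, 0, 0]
    - [0, 0, 3, 0, 0, 0]
    - [0, 0, 3, 0, 0, 0]
    - [-1.5, -2.5, 2, 0, 0, 0]
    - [-1.5, -3, 2, 0, 0, 0]
    - [0, -3, 0, 0, 0, 0]
    - [0, -3, 0, 0, 0, 0]
    - [0, -3, 0, 0, 0, 0]
    - [0, 0, 0, 0, 0, 0]
    - [0, 0, 0, 0, 0, 0]
    - [0, 0, 0, 0, 0, 0]

```text
clock: 40.67
ee_pos: [0.4254, -0.1811, 0.2357]
tool_rot: [-0.0, -0.177, 0.984, 0.0]
ft_force: [-0.5, -0.6, 0.6]
grip_width: -0.0001
gripper_force: 0.0
```

```bash
python3 -c "
from h import *
bar()
p=grab('scene');a=p['image'][150:250,180:300]
cv2.imwrite('pics/s5.png',cv2.cvtColor(cv2.resize(a,(720,600),interpolation=cv2.INTER_CUBIC),cv2.COLOR_RGB2BGR))"
```

```text
bar angle 0.004 173 top at x=-.105: 0.1076
```

View pics/s5.png

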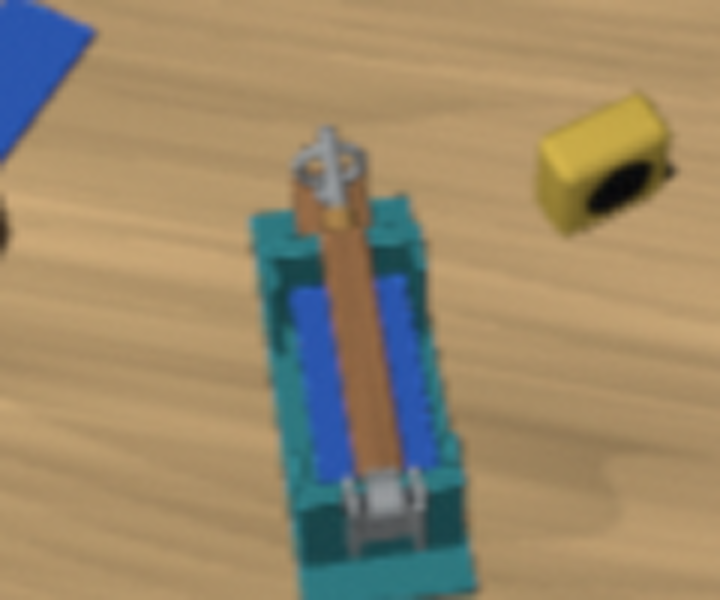

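The hook is seated through the ring at (330,165), the bar reads 0.004 rad and stays down, and the stack is still in place. I'm handing the job in.

```bash
python3 -c "
from rig import ticket
print(ticket.close_job())"
```

```text
the job is handed in; nothing more can be done
None
```

I packed both boards (oak below, walnut above), each with a blue sheet on it, pressed the retaining bar down (it reads about 0.004 rad and stays there) and handed the job in; the gate's closing is inferred from the bar staying down, and no verdict came back.

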